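# Tighten down the marking press and stamp the end caps

## Task

One of the two hold-down screws of the marking press has worked slack: with the T-handle hex key from the stand, feel for its recessed socket and turn that screw clockwise until it stops, before the lever is touched, and put the key back upright in its stand. Then stand every loose end cap from the bench (their number varies) in a station of the press, plug up and back against the anvil, and with all of them in swing the lever to its stop and let it come back. Finally put all the stamped caps in the wooden box and leave the other things on the bench where they are.

Things in the scene. Friction and masses are not known exactly. Their poses are not given: they have to be found in the camera images.
- press_anvil (a point): Marking press, fixed, four stations in a row. Point: on the nest floor (20 mm above the bench), in the plane of the anvil faces, middle of the row. x points away from the robot into the anvil, y left along the row, z up. Stations at y = -84, -28, +28, +84 mm; each has an anvil post (22 mm wide, 26 high, face at x = 0) and two floor rods along x, 4 mm high, 35 mm clear between, 34 mm long, for one cap.
- ram_face (a point): Middle of the die faces on the press's ram, 19 mm above the nest floor; axes as press_anvil. At rest 49 mm short of the anvil. Four dies (16 mm wide, 10 to 28 mm above the nest floor) on a steel bar close behind, top 30 mm above the nest floor. The lever drives the ram 21 mm towards the anvil; it pushes a cap standing a little short back, and ends 1 to 2 mm from the plug of a cap at the anvil.
- press_lever (a joint): The press's lever, radians: 0 at rest (arm pointing to the press's left), 1.15 at its stop. It swings about a vertical axis, anticlockwise seen from above, so that its knob comes towards the robot; a spring brings it back to 0 when let go (about 8 N at the knob at the stop).
- lever_knob (a point): Middle of the lever's upright black cylindrical knob: 26 mm across, reaching from 21 mm below this point to 24 mm above it, 92 mm above the bench, free all round; 120 mm from the lever's axis.
- press_pivot (a point): Point on the lever's vertical axis at the height of the knob's middle; axes as press_anvil.
- socket_a (a point): Mouth centre of the hex socket in hold-down screw a: dark cap screw, head 30 mm across, sunk in a 35 mm bore of the grey foot block at the left or right end of the press (varies). Mouth 32 mm above the bench, 6 mm below the block's top; socket 18 mm across flats, 16 mm deep. Turns with the screw; z up, x normal to a flat. White lines on head and block meet when tight.
- screw_a (a joint): Turn of screw a, radians: 0 = tight at its stop, negative = slack by so much; grows as it is turned clockwise seen from above. It turns against a slight friction of 0.12 N m and stays where it is left.
- socket_b (a point): Mouth centre of the hex socket in hold-down screw b: dark cap screw, head 30 mm across, sunk in a 35 mm bore of the grey foot block at the left or right end of the press (varies). Mouth 32 mm above the bench, 6 mm below the block's top; socket 18 mm across flats, 16 mm deep. Turns with the screw; z up, x normal to a flat. White lines on head and block meet when tight.
- screw_b (a joint): Turn of screw b, radians: 0 = tight at its stop, negative = slack by so much; grows as it is turned clockwise seen from above. It turns against a slight friction of 0.12 N m and stays where it is left.
- key_grip (a point): Middle of the cross bar of the T-handle hex key (dark steel, loose, 0.2 kg). x runs along the bar (110 mm long, 15 mm round; its middle 30 mm squared, 16 mm thick, 18 mm high), z up, away from the tip. A 32 mm collar lies 31 to 37 mm below this point, then the hex shank, 17 mm across flats, 50 mm long, chamfered tip 87 mm below this point. One pair of its flats is normal to x.
- key_tip (a point): Tip of the hex key's shank, on its axis; same axes as key_grip.
- stand_hole (a point): The key's stand: a fixed wooden block 75 x 120 mm, 55 mm high; this is the centre of the top of its round 27 mm hole, which goes right through. The key hangs in it upright by its collar, tip 50 mm below this point.
- cap_0_mid (a point): Centre (half-way up, 9.5 mm above its underside) of a black plastic square-tube end cap (absent in some starts), 12 g: flange 30 x 30 mm, 5 mm thick, lying on the bench, with a 24 x 24 mm plug standing on it, 19 mm high in all. z up; x and y along its sides. In a station its flange touches the anvil with this point 15 mm in front of the face; any side may face the anvil.
- cap_1_mid (a point): Centre (half-way up, 9.5 mm above its underside) of a black plastic square-tube end cap (absent in some starts), 12 g: flange 30 x 30 mm, 5 mm thick, lying on the bench, with a 24 x 24 mm plug standing on it, 19 mm high in all. z up; x and y along its sides. In a station its flange touches the anvil with this point 15 mm in front of the face; any side may face the anvil.
- cap_2_mid (a point): Centre (half-way up, 9.5 mm above its underside) of a black plastic square-tube end cap (absent in some starts), 12 g: flange 30 x 30 mm, 5 mm thick, lying on the bench, with a 24 x 24 mm plug standing on it, 19 mm high in all. z up; x and y along its sides. In a station its flange touches the anvil with this point 15 mm in front of the face; any side may face the anvil.
- cap_3_mid (a point): Centre (half-way up, 9.5 mm above its underside) of a black plastic square-tube end cap (absent in some starts), 12 g: flange 30 x 30 mm, 5 mm thick, lying on the bench, with a 24 x 24 mm plug standing on it, 19 mm high in all. z up; x and y along its sides. In a station its flange touches the anvil with this point 15 mm in front of the face; any side may face the anvil.
- box_floor (a point): Centre of the inner floor (6 mm above the bench) of the wooden box for the stamped caps: open at the top, 160 mm along its x axis, 110 mm along its y axis, 55 mm high outside; inside 148 x 98 mm. Fixed.
- tape_measure: Bystander, to be left alone: yellow tape measure, 77 mm long, 68 mm high; origin at the middle of its underside.
- hex_key_small: Bystander, to be left alone: small black L-shaped hex key lying, 95 mm long (does not fit the screws); origin at the middle of its underside.
- wood_block: Bystander, to be left alone: wooden block 40 x 60 mm, 20 mm high; origin at the middle of its underside.
- bracket: Bystander, to be left alone: galvanised angle bracket, 30 x 40 x 40 mm; origin at the middle of its underside.

How it is judged (in metres and radians):
On the way, in this order (a step that is already met when the one before it is completed fails the run):
1. with the key in its socket the slack screw has been turned clockwise to its stop (within 0.15 rad; the other is tight too) (value of joint each of screw_a, screw_b above -0.15 rad and ((horizontal distance between key_tip and socket_a below 0.005 m and z of key_tip in the frame of socket_a below -0.009 m) or (horizontal distance between key_tip and socket_b below 0.005 m and z of key_tip in the frame of socket_b below -0.009 m))), for 0.2 s.
2. all end caps present stand plug up in the stations, back within 4 mm of the anvil, and the lever is at its stop (beyond 1.08 rad) (value of joint press_lever above 1.08 rad and value of joint each of screw_a, screw_b above -0.15 rad and x of cap_0_mid in the frame of press_anvil between -0.019 and -0.0135 m and y of cap_0_mid in the frame of press_anvil between -0.09 and 0.09 m and z of each of cap_0_mid, cap_1_mid, cap_2_mid, cap_3_mid in the frame of press_anvil below 0.012 m and angle between each of cap_0_mid, cap_1_mid, cap_2_mid, cap_3_mid's own z axis and vertical below 0.12 rad and x of cap_1_mid in the frame of press_anvil between -0.019 and -0.0135 m and y of cap_1_mid in the frame of press_anvil between -0.09 and 0.09 m and x of cap_2_mid in the frame of press_anvil between -0.019 and -0.0135 m and y of cap_2_mid in the frame of press_anvil between -0.09 and 0.09 m and x of cap_3_mid in the frame of press_anvil between -0.019 and -0.0135 m and y of cap_3_mid in the frame of press_anvil between -0.09 and 0.09 m), for 0.1 s.
3. the lever has returned (below 0.1 rad) (value of joint press_lever below 0.1 rad), for 0.2 s.
At the end, for the whole second after the job is handed in: Every end cap present lies at rest inside the wooden box, both hold-down screws are tight (within 0.15 rad of the stop), the lever is back (below 0.1 rad) and the key stands upright in its stand (collar down on the block, within 8 mm of the hole's axis) (x of cap_0_mid in the frame of box_floor between -0.074 and 0.074 m and y of cap_0_mid in the frame of box_floor between -0.049 and 0.049 m and z of each of cap_0_mid, cap_1_mid, cap_2_mid, cap_3_mid in the frame of box_floor below 0.045 m and linear speed of each of cap_0, cap_1, cap_2, cap_3 below 0.02 m/s and x of cap_1_mid in the frame of box_floor between -0.074 and 0.074 m and y of cap_1_mid in the frame of box_floor between -0.049 and 0.049 m and x of cap_2_mid in the frame of box_floor between -0.074 and 0.074 m and y of cap_2_mid in the frame of box_floor between -0.049 and 0.049 m and x of cap_3_mid in the frame of box_floor between -0.074 and 0.074 m and y of cap_3_mid in the frame of box_floor between -0.049 and 0.049 m and value of joint each of screw_a, screw_b above -0.15 rad and value of joint press_lever below 0.1 rad and horizontal distance between key_tip and stand_hole below 0.008 m and angle between key_grip's own z axis and vertical below 0.12 rad and z of key_tip in the frame of stand_hole between -0.06 and -0.045 m); the robot touches nothing.
It fails at once if the lever is swung (beyond 0.35 rad) while a hold-down screw is slack (more than 0.25 rad short of its stop) (value of joint press_lever above 0.35 rad and value of joint any of screw_a, screw_b below -0.25 rad).
It fails at once if tape measure, small hex key, wood block or bracket moved by more than 40 mm (distance of any of tape_measure, hex_key_small, wood_block, bracket from where it was at the start of the episode above 0.04 m).
Of cap_0, cap_1, cap_2, cap_3 only 2 to 4 are there at a start; the rules pass over those that are not, and their reading is None.
At some moment in a run one of cap_0, cap_1, cap_2, cap_3 may be knocked a few centimetres aside while the robot is not near it.
It also fails if it takes over 210 s, if anything falls off the work surface, if the arm or the gripper's body presses on something with over 40 N, if the wrist force passes 120 N, or if a joint passes its speed limit or range.

## Robot

A 6-joint arm with a two-finger parallel gripper is mounted at the origin on a cart in front of the work surface, level with it; the furniture and walls round the work are solid. World frame = base frame: x ahead of the robot, y to its left, z up, the work surface at z = 0. Lengths are in mm, angles in degrees, forces in N, time in s.
With the tool pointing down it reaches from about 350 to 850 mm from the base axis. Payload 8.1 kg.
Tool frame: the origin (TCP) lies at the very end of the fingers, on their centre line; the grasp point (between the pads) lies 19 mm behind it; z points along the fingers, y is the direction in which the jaws open and shut (so a half turn about z gives the same grasp; the last joint's range is limited). The gripper opens to 85 mm and grips with 20 to 120 N. Pads are 22 mm wide; open, the fingers measure 114 mm over their backs; the gripper's body (76 mm by 85 mm) begins 54 mm behind the grasp point. The pads swing forward as they close: fully open they stand 13 mm farther back than shut.
Start: joints at [-4.893, 7.471, 85.268, -0, 87.261, -4.893], TCP at [600.004, 0.022, 231.292] pointing down, gripper open.
Joint ranges: [-169.43, 169.43], [-51.17, 129.36], [1.28, 143.12], [-76.62, 256.62], [0, 156.53], [-152.29, 152.29]. Speed limits (degrees/s): [136.94, 136.94, 159.86, 180, 180, 180].

## Interface

Orientations are given as [roll, pitch, yaw] about the fixed x, y, z axes, in that order (R = Rz(yaw) Ry(pitch) Rx(roll)).
In Python, from bench import r gives the robot as it stands.
- The arm moves only by the shell command python3 -m jog 'ROWS' [OPENING] [FORCE]. ROWS is JSON, a list of rows, each a list of 6 numbers: the shift along the tool's x, y, z normalised to -1 to 1, where 1 is 0.25 m, then the turn, a rotation vector about the tool's x, y, z normalised to -1 to 1, where 1 is pi rad. In form: [[x, y, z, ax, ay, az], ...]. A call has 1 to 10 rows; each row is the pose to reach, as a shift and turn from the pose commanded when the call began, along the tool's axes at that moment, turning the shorter way round; what a row does not reach only later rows make up. A row lasts 1/10 s, in which the tool goes at most 50 mm and 8.59 degrees, less where a joint would pass 70% of its speed; a pose out of reach is approached as far as the arm can. A call with a number of a shift or a turn outside -1 to 1 is refused whole. A call with a gripper value outside its range is refused whole. OPENING is the opening, from 0 (shut) to 1 (fully open), set as the call begins (- or left out, the last holds). The fingers move at their own pace and stop on an object; FORCE is the grip in N (left out, the last holds). Time passes only in rows, so rows that repeat a pose let the fingers close. It gives the time, the measured TCP pose, the force and the opening at its end, in the units of the state.
- r.sense(): the state, without advancing time (a new reading comes with each control period).
- r.snapshot(name): name is "scene" or "side" or "wrist"; returns a dict with "pixels" (480x640x3 uint8, red, green, blue), "intrinsics" (3x3 intrinsics, pixels), "extrinsics" (4x4, takes a point from camera to world coordinates). Camera axes: x right, y down, z forward; pixel columns grow to the right and rows downward; lengths in mm; the calibration is good to about 2 mm. The wrist camera is an equidistant fisheye: a pixel r from the principal point sees the ray r / f radians off the axis. A picture is of the moment at which its call begins. There is no depth.
- r.hand_in(): hands the job in, once; it reports no verdict.
The state is a dict: "time": time; "joint_pos": joint angles; "qd": joint speeds; "joint_efforts": joint torques, N m; "tool_pos": TCP position; "tcp_rot": TCP orientation; "ft_force": force on the tool from outside, world axes, zero at the start; "wrist_torque": the same for the moment, N m; "finger_gap": finger opening in mm.
Only numpy, scipy, OpenCV 4.12 (cv2) and the standard library are available. Lean on these libraries where they do the work, as an engineer would, in place of code of your own. Each camera call takes 0.05 s, during which the arm holds its last target.

## Working session

There is one attempt and no reset: what is moved stays moved. The work goes in short steps, Python scripts to look and compute and a shell command to move; the robot and the scene stay as the last step left them, time stands still between calls to the robot, and variables do not carry over. Pictures are saved under pics/ and viewed, and the job is handed in when it is done.

```bash
ls -la; mkdir -p pics; cat > h.py <<'E'
import numpy as np, cv2, json
from bench import r
def snap(n,f):
    d=r.snapshot(n); cv2.imwrite('pics/'+f+'.png',d['pixels'][:,:,::-1]); np.savez('pics/'+f+'.npz',K=d['intrinsics'],E=d['extrinsics'],p=d['pixels']); return d
def load(f):
    return np.load('pics/'+f+'.npz')
def ray(d,u,v,wrist=False):
    K=np.array(d['K']);E=np.array(d['E'])
    x=(u-K[0,2])/K[0,0];y=(v-K[1,2])/K[1,1]
    if wrist:
        t=np.hypot(x,y); s=np.sin(t)/t if t>1e-9 else 1
        c=np.array([x*s,y*s,np.cos(t)])
    else: c=np.array([x,y,1.])
    return E[:3,3],E[:3,:3]@c
def at(d,u,v,z,wrist=False):
    o,k=ray(d,u,v,wrist); return o+k*(z-o[2])/k[2]
def proj(d,P,wrist=False):
    K=np.array(d['K']);E=np.array(d['E'])
    c=E[:3,:3].T@(np.array(P,float)-E[:3,3])
    if wrist:
        n=np.hypot(c[0],c[1]); t=np.arctan2(n,c[2]); x,y=(c[0]/n*t,c[1]/n*t) if n>1e-9 else (0,0)
    else: x,y=c[0]/c[2],c[1]/c[2]
    return K[0,0]*x+K[0,2],K[1,1]*y+K[1,2]
def crop(f,x0,y0,x1,y1,s,out):
    im=cv2.imread('pics/'+f+'.png')[y0:y1,x0:x1]; cv2.imwrite('pics/'+out+'.png',cv2.resize(im,None,fx=s,fy=s,interpolation=cv2.INTER_CUBIC))
E
python3 -c "
from h import *
for n in ['scene','side','wrist']:
    d=snap(n,n+'0'); print(n,np.array(d['extrinsics']).round(2).tolist(),np.array(d['intrinsics']).round(1).tolist())
print(r.sense())
"
```

```text
total 12
drwxr-xr-x  3 agent agent 4096 Dec  7 01:01 .
drwxr-xr-x 23 root  root  4096 Dec  7 01:01 ..
drwxr-xr-x  2 agent agent 4096 Dec  7 01:01 pics
scene [[0.9, -0.33, 0.28, 260.23], [-0.43, -0.67, 0.6, -625.52], [-0.02, -0.66, -0.75, 864.43], [0.0, 0.0, 0.0, 1.0]] [[442.7, 0.0, 311.6], [0.0, 442.7, 241.2], [0.0, 0.0, 1.0]]
side [[-0.93, -0.24, 0.27, 272.7], [-0.36, 0.62, -0.7, 669.18], [0.0, -0.75, -0.66, 721.44], [0.0, 0.0, 0.0, 1.0]] [[437.5, 0.0, 317.5], [0.0, 437.5, 240.0], [0.0, 0.0, 1.0]]
wrist [[1.0, -0.0, -0.0, 600.84], [-0.0, -0.95, -0.32, 81.76], [-0.0, 0.32, -0.95, 373.61], [0.0, 0.0, 0.0, 1.0]] [[371.6, 0.0, 315.4], [0.0, 371.6, 243.4], [0.0, 0.0, 1.0]]
{'time': 0.15, 'joint_pos': array([-4.89380283e+00,  7.50600724e+00,  8.53148314e+01, -1.46806384e-03,
        8.72611689e+01, -4.89194933e+00]), 'qd': array([ 0.02250005, -0.03986046, -0.12490023, -0.04222588, -0.00555986,
       -0.00502502]), 'joint_efforts': array([ 1.01583330e-03, -5.70061326e+01, -5.01160097e+01, -1.39109225e-04,
        9.69119486e-03, -7.10949371e-05]), 'tool_pos': array([5.99580630e+02, 4.10953351e-02, 2.30477765e+02]), 'tcp_rot': array([-1.79918166e+02, -5.53240474e-03,  8.99982138e+01]), 'ft_force': array([-0.92904749,  0.05462444, -1.23165121]), 'wrist_torque': array([ 0.04930245,  0.00691372, -0.02173746]), 'finger_gap': 85.34266720155136}
```

```bash
python3 -c "
from h import *
crop('scene0',180,120,480,340,2.6,'c1')
crop('side0',80,180,420,430,2.3,'c2')
crop('wrist0',200,0,460,380,2,'c3')
crop('scene0',250,280,480,480,3,'c4')
"
python3 -c "
from h import *
S=load('scene0');D=load('side0');W=load('wrist0')
def s(x,y):return (180+x/2.6,120+y/2.6)
def q(x,y):return (250+x/3,280+y/3)
def d(x,y):return (80+x/2.3,180+y/2.3)
def w(x,y):return (200+x/2,y/2)
def P(n,D,uv,z,f=False): print(n,at(D,*uv,z,f).round(1))
for a in [(57,200),(240,88),(338,198),(148,318)]: P('boxS',S,q(*a),55)
for a in [(622,47),(630,18),(766,28),(768,80)]: P('boxD',D,d(*a),55)
for a in [(103,378),(192,378),(146,530),(43,525)]: P('box2D',D,d(*a),50)
P('socL W',W,w(285,95),32,1);P('socR W',W,w(341,700),32,1)
P('socL D',D,d(391,259),32);P('socR D',D,d(491,59),32)
P('socL S',S,s(346,220),32);P('socR S',S,s(535,425),32)
P('key bar ends S',S,q(437,182),92);P('key',S,q(587,152),92)
for a in [(415,135),(517,110),(590,262),(480,292)]: P('standS',S,q(*a),55)
for a in [(113,240),(215,207)]: P('capS',S,s(*a),10)
for a in [(443,411),(575,462)]: P('capD',D,d(*a),10)
P('knobW top',W,w(70,183),116,1); P('knobS top',S,s(287,220),114);P('knobD top',D,d(494,186),114)
P('pivW',W,w(125,470),70,1)
for a in [(400,350),(720,350)]: pass
for a in [(388,220),(393,366),(392,478),(393,583)]: P('anv',W,w(*a),46,1)
"
```

```text
boxS [ 359.  -194.5   55. ]
boxS [ 509.8 -170.4   55. ]
boxS [ 529.  -276.5   55. ]
boxS [ 379.7 -296.1   55. ]
boxD [ 520.2 -208.    55. ]
boxD [ 529.2 -265.1   55. ]
boxD [ 378.5 -303.5   55. ]
boxD [ 356.3 -209.1   55. ]
box2D [767.3 356.7  50. ]
box2D [701.9 331.   50. ]
box2D [655.1 448.1  50. ]
box2D [724.4 471.4  50. ]
socL W [624.8 151.6  32. ]
socR W [ 661.9 -159.6   32. ]
socL D [623.5 148.3  32. ]
socR D [ 659.9 -161.5   32. ]
socL S [628.5 158.2  32. ]
socR S [ 664.3 -152.1   32. ]
key bar ends S [ 579.7 -310.7   92. ]
key [ 679.5 -335.5   92. ]
standS [ 601.1 -258.2   55. ]
standS [ 676.1 -272.8   55. ]
standS [ 652.  -387.8   55. ]
standS [ 576.8 -373.6   55. ]
capS [405.3 261.8  10. ]
capS [520.3 260.7  10. ]
capD [517.7 262.7  10. ]
capD [401.6 266.6  10. ]
knobW top [545.4 104.7 116. ]
knobS top [542.7 105.8 114. ]
knobD top [538.5 103.  114. ]
pivW [554.9 -13.3  70. ]
anv [669.3  94.2  46. ]
anv [673.7  28.5  46. ]
anv [676.3 -24.7  46. ]
anv [681.1 -79.6  46. ]
```

```bash
cat >> h.py <<'E'
from scipy.spatial.transform import Rotation as Ro
def plan(x,y,z,yaw,p0=None):
    s=r.sense(); R=Ro.from_euler('xyz',s['tcp_rot'],degrees=True); p=s['tool_pos'] if p0 is None else np.array(p0)
    T=Ro.from_euler('xyz',[180,0,yaw],degrees=True)
    v=(R.inv()*T).as_rotvec()/np.pi; d=R.inv().apply(np.array([x,y,z])-p)/250
    print('row',np.r_[d,v].round(4).tolist(),'pos',s['tool_pos'].round(1),s['tcp_rot'].round(2),'q',s['joint_pos'].round(0))
E
python3 -c "
from h import *
S=load('scene0');D=load('side0')
print(at(S,540,470,0),at(S,482,425,0),at(S,500,345,200),at(S,500,345,250),at(D,357,95,200),at(D,330,150,0))
plan(600,-240,250,166)
plan(530,-240,250,166)
"
```

```text
[ 707.29034941 -602.18231118    0.        ] [ 666.85447628 -495.63629984    0.        ] [ 684.33033176 -437.09080918  200.        ] [ 652.41620655 -451.27011644  250.        ] [ 607.3854791  -510.70325794  200.        ] [ 687.7922346  -518.04090147    0.        ]
row [-0.9602, 0.0016, -0.0782, -0.0004, -0.0003, -0.4222] pos [599.6   0.  230.5] [-1.7992e+02 -1.0000e-02  9.0000e+01] q [-5.  8. 85. -0. 87. -5.]
row [-0.9602, -0.2784, -0.0778, -0.0004, -0.0003, -0.4222] pos [599.6   0.  230.5] [-1.7992e+02 -1.0000e-02  9.0000e+01] q [-5.  8. 85. -0. 87. -5.]
```

```bash
python3 -m jog '[[-0.5,0,-0.1,0,0,-0.2],[-0.96,-0.04,-0.12,0,0,-0.42],[-0.96,-0.04,-0.12,0,0,-0.42],[-0.96,-0.04,-0.12,0,0,-0.42],[-0.96,-0.04,-0.12,0,0,-0.42],[-0.96,-0.04,-0.12,0,0,-0.42],[-0.96,-0.04,-0.12,0,0,-0.42],[-0.96,-0.04,-0.12,0,0,-0.42],[-0.96,-0.04,-0.12,0,0,-0.42],[-0.96,-0.04,-0.12,0,0,-0.42]]'; python3 -c "
from h import *
snap('wrist','w1');plan(625,-323,250,166)"
```

```text
time: 1.15
tool_pos: [589.8, -240.0, 260.8]
tcp_rot: [180.0, -0.0, 165.7]
ft_force: [0.1, -0.3, -0.8]
finger_gap: 85.5
row [-0.2198, -0.2862, 0.0434, 0.0, -0.0002, -0.0033] pos [ 589.8 -239.9  260.9] [ 1.7999e+02 -4.0000e-02  1.6541e+02] q [ -27.   13.   76.    0.   91. -102.]
```

```bash
python3 -c "
from h import *
crop('w1',170,190,330,340,5,'c5')
crop('w1',360,60,640,300,2.8,'c6')"
python3 -c "
from h import *
W=load('w1')
def w(x,y):return (170+x/5,190+y/5)
a=at(W,*w(322,175),95,1);b=at(W,*w(365,675),95,1);print(a,b,(a+b)/2,np.degrees(np.arctan2(*(a-b)[1::-1])),np.linalg.norm(a-b))
print(at(W,*w(337,449),100,1))
# collar
print(at(W,*w(405,370),61,1), 'edge right', at(W,*w(450,372),61,1))
for q in [(78,208),(660,165),(683,515),(133,540)]: print('stand',at(W,*w(*q),55,1).round(1))
def v(x,y):return (360+x/2.8,60+y/2.8)
for q in [(133,527),(730,293)]:print('soc',at(W,*v(*q),32,1).round(1))
A=[at(W,*v(*q),46,1) for q in [(303,570),(357,552),(417,520),(472,506),(533,473),(578,461),(624,435),(667,422)]]
print(np.round(A,1)); f=np.polyfit([p[1] for p in A],[p[0] for p in A],1);print(f,np.degrees(np.arctan(-f[0])))
"
```

```text
[ 578.18503394 -310.91640059   95.        ] [ 676.45121249 -335.69735103   95.        ] [ 627.31812322 -323.30687581   95.        ] 165.8461577933587 101.3426729055467
[ 626.983424   -323.22716109  100.        ]
[ 628.57746602 -317.12524564   61.        ] edge right [ 631.2023053  -308.33549492   61.        ]
stand [ 580.2 -375.1   55. ]
stand [ 601.8 -257.    55. ]
stand [ 676.1 -272.    55. ]
stand [ 654.3 -390.7   55. ]
soc [ 662.9 -156.1   32. ]
soc [626.2 156.6  32. ]
[[692.6 -93.   46. ]
 [691.2 -68.8  46. ]
 [684.6 -40.4  46. ]
 [685.3 -13.5  46. ]
 [678.5  18.5  46. ]
 [678.9  43.4  46. ]
 [673.3  70.6  46. ]
 [673.1  97.6  46. ]]
[-1.07967005e-01  6.82369485e+02] 6.162183764064511
```

```bash
python3 -c "
from h import *
plan(627.5,-323.5,150,165.9)"
```

```text
row [-0.2303, -0.2857, 0.4434, 0.0, -0.0002, -0.0027] pos [ 589.8 -239.9  260.9] [ 1.7999e+02 -4.0000e-02  1.6541e+02] q [ -27.   13.   76.    0.   91. -102.]
```

```bash
python3 -m jog '[[-0.12,-0.15,0,0,0,0],[-0.23,-0.286,0.1,0,0,-0.0027],[-0.23,-0.286,0.3,0,0,-0.0027],[-0.23,-0.286,0.443,0,0,-0.0027],[-0.23,-0.286,0.443,0,0,-0.0027],[-0.23,-0.286,0.443,0,0,-0.0027]]'; python3 -c "
from h import *
snap('wrist','w2');snap('side','s2');plan(627.5,-323.5,72,165.9)"
```

```text
time: 1.8
tool_pos: [627.5, -323.1, 150.4]
tcp_rot: [180.0, -0.1, 165.9]
ft_force: [0.3, -0.4, 0.8]
finger_gap: 85.4
row [0.0101, 0.0013, 0.3296, -0.0005, 0.0015, 0.0007] pos [ 629.5 -324.2  154.4] [-179.91    0.27  166.02] q [ -31.   26.   71.   -0.   83. -107.]
```

```bash
python3 -m jog '[[0,0,0,0,0,0],[0,0,0,0,0,0],[0,0,0,0,0,0]]'; python3 -c "
from h import *
plan(627.5,-323.5,72,165.9)
W=load('w2');print(at(W,315,180,95,1),at(W,315,340,95,1)); print(proj(W,(627.5,-323.5,101),1))"
```

```text
time: 2.2
tool_pos: [628.5, -323.8, 152.2]
tcp_rot: [-180.0, 0.1, 166.1]
ft_force: [-0.3, 0.5, 0.2]
finger_gap: 85.2
row [0.005, 0.0004, 0.3209, -0.0002, 0.0007, 0.001] pos [ 628.5 -323.8  152.2] [-1.7996e+02  1.3000e-01  1.6608e+02] q [ -31.   26.   71.   -0.   83. -107.]
[ 578.80653566 -311.58734073   95.        ] [ 676.45314494 -336.11615752   95.        ]
(np.float64(315.5372125550296), np.float64(270.56016517309547))
```

```bash
python3 -m jog '[[0.003,0,0.1,0,0,0],[0.003,0,0.2,0,0,0],[0.003,0,0.28,0,0,0],[0.003,0,0.312,0,0,0],[0.003,0,0.312,0,0,0],[0.003,0,0.312,0,0,0]]'; python3 -m jog '[[0,0,0,0,0,0],[0,0,0,0,0,0],[0,0,0,0,0,0],[0,0,0,0,0,0],[0,0,0,0,0,0],[0,0,0,0,0,0],[0,0,0,0,0,0],[0,0,0,0,0,0]]' 0 60; python3 -c "
from h import *
snap('wrist','w3');print(r.sense()['finger_gap'],r.sense()['tool_pos'],r.sense()['tcp_rot'])"
```

```text
time: 2.8
tool_pos: [627.8, -323.7, 73.8]
tcp_rot: [-180.0, 0.1, 166.1]
ft_force: [0.3, 0.0, -0.4]
finger_gap: 85.1
time: 3.6
tool_pos: [627.4, -323.6, 72.9]
tcp_rot: [-180.0, 0.0, 166.1]
ft_force: [-0.2, -1.1, 2.6]
finger_gap: 15.1
15.223574127272432 [ 627.36515353 -323.56273324   72.92197162] [-1.79984946e+02  3.12851140e-02  1.66083037e+02]
```

```bash
python3 -m jog '[[0,0,-0.1,0,0,0],[0,0,-0.2,0,0,0],[0,0,-0.3,0,0,0],[0,0,-0.4,0,0,0],[0,0,-0.46,0,0,0],[0,0,-0.46,0,0,0],[0,0,-0.46,0,0,0],[0,0,-0.46,0,0,0]]'; python3 -c "
from h import *
snap('wrist','w4');plan(628,-90,186,170)"
```

```text
time: 4.45
tool_pos: [626.2, -322.7, 184.9]
tcp_rot: [179.9, -0.2, 166.1]
ft_force: [0.4, 0.3, -2.3]
finger_gap: 15.0
row [0.2168, 0.9054, -0.0023, 0.0004, -0.0011, -0.0217] pos [ 626.2 -322.7  185. ] [179.94  -0.2  166.09] q [ -31.   25.   69.    0.   86. -108.]
```

```bash
python3 -m jog '[[0.04,0.18,0,0,0,0],[0.09,0.36,0,0,0,0],[0.13,0.54,0,0,0,-0.02],[0.17,0.72,0,0,0,-0.02],[0.217,0.905,0,0,0,-0.022],[0.217,0.905,0,0,0,-0.022],[0.217,0.905,0,0,0,-0.022]]'; python3 -c "
from h import *
plan(628,130,186,171)"
```

```text
time: 5.2
tool_pos: [628.4, -89.2, 186.4]
tcp_rot: [-180.0, -0.1, 170.2]
ft_force: [-0.3, -0.3, -2.5]
finger_gap: 15.1
row [0.151, 0.8638, 0.0016, -0.0001, -0.0005, -0.0044] pos [628.4 -89.2 186.4] [-1.7999e+02 -1.0000e-01  1.7020e+02] q [-13.  14.  82.  -0.  84. -93.]
```

```bash
python3 -m jog '[[0.03,0.18,0,0,0,0],[0.06,0.36,0,0,0,0],[0.09,0.54,0,0,0,0],[0.12,0.72,0,0,0,0],[0.151,0.864,0,0,0,-0.004],[0.151,0.864,0,0,0,-0.004],[0.151,0.864,0,0,0,-0.004],[0.151,0.864,0,0,0,-0.004],[0.151,0.864,0,0,0,-0.004]]'; python3 -c "
from h import *
snap('wrist','w5');snap('scene','sc5');snap('side','sd5');plan(626,155,186,171)
crop('w5',220,160,420,360,4,'c7')"
```

```text
time: 6.1
tool_pos: [629.3, 126.7, 187.2]
tcp_rot: [-180.0, -0.0, 170.6]
ft_force: [-0.4, 0.1, -2.3]
finger_gap: 14.9
row [0.0308, 0.1069, 0.006, -0.0, -0.0, -0.0018] pos [629.3 127.4 187.5] [-179.99   -0.    170.67] q [  7.  15.  81.  -0.  84. -74.]
```

```bash
python3 -c "
from h import *
crop('w5',300,150,400,270,7,'c7');crop('sc5',280,180,440,380,4,'c8');crop('sd5',210,150,370,330,4,'c9')"
python3 -c "
from h import *
W=load('w5');S=load('sc5');D=load('sd5')
def w(x,y):return (300+x/7,150+y/7)
c=at(W,*w(316,428),32,1);print('c',c)
h=at(W,*w(322,327),32,1);print('head dir',np.degrees(np.arctan2(*(h-c)[1::-1])))
a=at(W,*w(354,583),38,1);b=at(W,*w(372,640),38,1);print('blk dir',np.degrees(np.arctan2(*(b-a)[1::-1])))
for q in [(400,430),(360,350),(270,350),(365,500)]:
  p=at(W,*w(*q),32,1);print('corner',np.linalg.norm(p-c),np.degrees(np.arctan2(*(p-c)[1::-1])))
print('hole S',at(S,280+548/4,180+662/4,55),'hole D',at(D,210+473/4,150+77/4,55))
print('soc S',at(S,280+133/4,180+98/4,35),at(S,280+424/4,180+415/4,35),'soc D',at(D,210+160/4,150+568/4,35),at(D,210+335/4,150+221/4,35))
# circle of bore top at z=38 in W: edges
for q in [(185,385),(465,450),(320,295),(330,580)]: print('bore',at(W,*w(*q),38,1).round(1))
"
```

```text
c [624.95349324 151.62920936  32.        ]
head dir 168.450332023605
blk dir 9.036346241622342
corner 10.00780313474662 79.54321664116787
corner 10.70976619180478 142.79771725576458
corner 10.947042617576983 -158.61023484856884
corner 10.696407878042521 25.146871430114054
hole S [ 627.41963007 -323.66497768   55.        ] hole D [ 624.1563566 -325.5285614   55.       ]
soc S [627.74163803 155.57389475  35.        ] [ 662.85328177 -154.76828816   35.        ] soc D [622.79656183 149.04641182  35.        ] [ 658.27020798 -159.77060417   35.        ]
bore [616.  137.2  38. ]
bore [628.8 168.3  38. ]
bore [608.  154.1  38. ]
bore [641.9 150.4  38. ]
```

```bash
python3 -c "
from h import *
plan(625,152,120,172)"
```

```text
row [0.0328, 0.0945, 0.27, -0.0, -0.0, -0.0074] pos [629.3 127.4 187.5] [-179.99   -0.    170.67] q [  7.  15.  81.  -0.  84. -74.]
```

```bash
python3 -m jog '[[0.0328,0.0945,0.05,0,0,-0.0074],[0.0328,0.0945,0.15,0,0,-0.0074],[0.0328,0.0945,0.27,0,0,-0.0074],[0.0328,0.0945,0.27,0,0,-0.0074],[0.0328,0.0945,0.27,0,0,-0.0074],[0.0328,0.0945,0.27,0,0,-0.0074],[0.0328,0.0945,0.27,0,0,-0.0074],[0.0328,0.0945,0.27,0,0,-0.0074]]'; python3 -c "
from h import *
snap('scene','sc6');snap('side','sd6');plan(625,152,103,172);crop('sc6',260,130,380,250,5,'c10');crop('sd6',190,200,310,320,5,'c11')"
```

```text
time: 7.05
tool_pos: [625.8, 153.3, 121.8]
tcp_rot: [180.0, 0.1, 172.1]
ft_force: [-0.0, 0.7, -2.8]
finger_gap: 15.1
row [0.0006, -0.0052, 0.0722, 0.0001, 0.0004, 0.0005] pos [625.3 153.3 121.1] [1.7998e+02 8.0000e-02 1.7210e+02] q [  9.  18.  85.   0.  77. -73.]
```

```bash
python3 -c "
from h import *
S=load('sc6');D=load('sd6')
for n,M,o in (('S',S,(260,130)),('D',D,(190,200))):
  for P in [(625.3,153.3,75),(625.3,153.3,53),(625.3,153.3,38),(625,152,38),(635,152,38),(625,162,38)]:
    u,v=proj(M,P);print(n,P,round((u-o[0])*5,1),round((v-o[1])*5,1))
"
```

```text
S (625.3, 153.3, 75) 263.0 321.5
S (625.3, 153.3, 53) 263.6 352.1
S (625.3, 153.3, 38) 263.9 372.5
S (625, 152, 38) 264.5 374.2
S (635, 152, 38) 281.2 368.4
S (625, 162, 38) 256.4 362.7
D (625.3, 153.3, 75) 279.9 399.3
D (625.3, 153.3, 53) 285.4 436.2
D (625.3, 153.3, 38) 289.1 460.7
D (625, 152, 38) 291.2 458.7
D (635, 152, 38) 269.9 452.1
D (625, 162, 38) 279.7 475.6
```

```bash
python3 -c "
from h import *
crop('sc6',295,185,335,220,18,'c10');crop('sd6',228,268,270,306,18,'c11')"
python3 -c "
from h import *
S=load('sc6');D=load('sd6')
p=np.array([625.3,153.3])
from scipy.optimize import least_squares
def solve(shS,shD,bS,bD,z=38):
  # bore
  fb=lambda q:[proj(S,(q[0],q[1],z))[0]-bS[0],proj(D,(q[0],q[1],z))[0]-bD[0]]
  fk=lambda q:[np.interp(shS[1],*zip(*sorted([(proj(S,(q[0],q[1],zz))[1],proj(S,(q[0],q[1],zz))[0]) for zz in (55,85)])))-shS[0],
   np.interp(shD[1],*zip(*sorted([(proj(D,(q[0],q[1],zz))[1],proj(D,(q[0],q[1],zz))[0]) for zz in (55,85)])))-shD[0]]
  b=least_squares(fb,p).x;k=least_squares(fk,p).x
  print('bore',b,'key',k,'bore-key',b-k)
solve((313.1,193.3),(247.5,281.9),(312.8,0),(251.05,0))
print(at(S,312.8,204.2,38),at(D,251.05,292,38))
"
```

```text
bore [621.71461808 145.82006075] key [624.98938954 149.47388219] bore-key [-3.27477146 -3.65382144]
[625.83739582 154.3340823   38.        ] [619.23992099 150.52001507  38.        ]
```

```bash
python3 -c "
from h import *
plan(624.3,151.5,104,172)"; 
```

```text
row [0.0031, -0.0076, 0.0682, 0.0001, 0.0004, 0.0005] pos [625.3 153.3 121.1] [1.7998e+02 8.0000e-02 1.7210e+02] q [  9.  18.  85.   0.  77. -73.]
```

```bash
python3 -m jog '[[0.0031,-0.0076,0.03,0,0,0],[0.0031,-0.0076,0.068,0,0,0],[0.0031,-0.0076,0.068,0,0,0],[0.0031,-0.0076,0.068,0,0,0],[0.0031,-0.0076,0.068,0,0,0]]';python3 -m jog '[[0,0,0.008,0,0,0],[0,0,0.016,0,0,0],[0,0,0.024,0,0,0],[0,0,0.024,0,0,0],[0,0,0.024,0,0,0]]'
```

```text
time: 7.65
tool_pos: [623.8, 151.5, 103.0]
tcp_rot: [180.0, -0.0, 172.1]
ft_force: [0.2, 0.7, -2.0]
finger_gap: 15.2
time: 8.15
tool_pos: [623.7, 151.5, 97.0]
tcp_rot: [180.0, -0.0, 172.1]
ft_force: [0.6, -0.3, -1.2]
finger_gap: 14.9
```

```bash
python3 -m jog '[[0,0,0.006,0,0,0],[0,0,0.012,0,0,0],[0,0,0.012,0,0,0],[0,0,0.012,0,0,0]]';python3 -m jog '[[0,0,0.006,0,0,0],[0,0,0.012,0,0,0],[0,0,0.012,0,0,0],[0,0,0.012,0,0,0]]'
```

```text
time: 8.55
tool_pos: [623.8, 151.5, 94.0]
tcp_rot: [180.0, 0.0, 172.1]
ft_force: [1.5, 1.4, -3.9]
finger_gap: 15.1
time: 8.95
tool_pos: [623.8, 151.5, 91.0]
tcp_rot: [180.0, 0.0, 172.1]
ft_force: [2.0, 1.2, -2.8]
finger_gap: 15.3
```

```bash
python3 -m jog '[[0,0,0.006,0,0,0],[0,0,0.014,0,0,0],[0,0,0.014,0,0,0],[0,0,0.014,0,0,0]]'; python3 -c "
from h import *
snap('side','sd7');snap('scene','sc7');snap('wrist','w7');crop('sd7',190,200,310,320,5,'c11');print(r.sense()['wrist_torque'])"
```

```text
time: 9.35
tool_pos: [623.7, 151.5, 87.3]
tcp_rot: [180.0, -0.0, 172.1]
ft_force: [2.0, 2.0, -3.6]
finger_gap: 15.1
[ 0.25316271 -0.58526707  0.00527894]
```

```bash
python3 -m jog '[[0,0,0,0,0,0.04],[0,0,0,0,0,0.08],[0,0,0,0,0,0.12],[0,0,0,0,0,0.16],[0,0,0,0,0,0.2],[0,0,0,0,0,0.24],[0,0,0,0,0,0.28],[0,0,0,0,0,0.32],[0,0,0,0,0,0.36],[0,0,0,0,0,0.4]]'; python3 -c "
from h import *
print(r.sense()['wrist_torque'],r.sense()['joint_pos'])"
python3 -m jog '[[0,0,0,0,0,0.04],[0,0,0,0,0,0.08],[0,0,0,0,0,0.12],[0,0,0,0,0,0.16],[0,0,0,0,0,0.2],[0,0,0,0,0,0.24],[0,0,0,0,0,0.28],[0,0,0,0,0,0.32],[0,0,0,0,0,0.36],[0,0,0,0,0,0.4]]'; python3 -c "
from h import *
print(r.sense()['wrist_torque'],r.sense()['joint_pos'])"
```

```text
time: 10.5
tool_pos: [623.5, 151.0, 87.6]
tcp_rot: [-180.0, 0.0, 99.8]
ft_force: [0.4, -0.3, -0.7]
finger_gap: 15.2
[-0.21498081 -0.14225582  0.14239608] [ 9.05601065e+00  1.98422869e+01  8.62858715e+01 -4.41715405e-02
  7.39124337e+01 -7.38788966e-01]
time: 11.5
tool_pos: [622.9, 151.2, 87.5]
tcp_rot: [-180.0, 0.1, 27.8]
ft_force: [-2.0, 1.0, 2.0]
finger_gap: 15.3
[0.02966775 0.47183187 0.15072442] [ 9.06984980e+00  1.98326287e+01  8.63053437e+01 -1.58785488e-02
  7.39729969e+01  7.12600409e+01]
```

```bash
for i in 1 2 3; do python3 -m jog '[[0,0,0,0,0,0.02],[0,0,0,0,0,0.04],[0,0,0,0,0,0.04]]'; python3 -c "
from h import *
print(r.sense()['wrist_torque'],r.sense()['joint_pos'][5])"; done
```

```text
time: 11.8
tool_pos: [623.0, 151.3, 87.5]
tcp_rot: [-180.0, 0.1, 20.8]
ft_force: [-2.9, 0.4, 2.0]
finger_gap: 15.0
[-0.03024626  0.625917   -0.02026945] 78.22716038595199
time: 12.1
tool_pos: [623.1, 151.4, 87.5]
tcp_rot: [-180.0, 0.1, 13.7]
ft_force: [-3.7, -0.0, 2.0]
finger_gap: 14.9
[0.01864143 0.84018173 0.04869047] 85.33062656686145
time: 12.4
tool_pos: [623.2, 151.4, 87.5]
tcp_rot: [-180.0, 0.1, 6.6]
ft_force: [-5.3, -0.2, 2.7]
finger_gap: 14.9
[0.06660469 0.94817182 0.07585323] 92.47081551841252
```

```bash
for i in 1 2; do python3 -m jog '[[-0.001,0,0,0,0,0.02],[-0.001,0,0,0,0,0.03],[-0.001,0,0,0,0,0.03]]'; python3 -c "
from h import *
print(r.sense()['wrist_torque'],r.sense()['joint_pos'][5])"; done; python3 -c "
from h import *
snap('wrist','w8');crop('w8',220,160,420,360,4,'c12')"
```

```text
time: 12.7
tool_pos: [623.1, 151.5, 87.5]
tcp_rot: [180.0, 0.0, 1.3]
ft_force: [-4.6, 1.1, 2.2]
finger_gap: 14.9
[0.04950659 0.99806129 0.13614057] 97.80392009113324
time: 13.0
tool_pos: [623.0, 151.5, 87.5]
tcp_rot: [-180.0, 0.0, -4.1]
ft_force: [-4.2, 0.5, 1.9]
finger_gap: 15.0
[0.11338153 0.91061466 0.20424487] 103.22053580858436
```

```bash
for i in 1 2 3; do python3 -m jog '[[0,0,0,0,0,0.015],[0,0,0,0,0,0.025],[0,0,0,0,0,0.025]]'; python3 -c "
from h import *
print(r.sense()['wrist_torque'],r.sense()['joint_pos'][5])"; done
```

```text
time: 13.35
tool_pos: [623.1, 151.5, 87.4]
tcp_rot: [180.0, 0.0, -8.7]
ft_force: [-4.0, 1.1, 2.2]
finger_gap: 14.7
[0.196454   0.88581354 0.3834882 ] 107.75306602373911
time: 13.65
tool_pos: [623.1, 151.5, 87.4]
tcp_rot: [180.0, 0.0, -13.2]
ft_force: [-3.8, 0.8, 1.8]
finger_gap: 15.1
[0.21873847 0.86568225 0.52800724] 112.24919941052538
time: 13.95
tool_pos: [623.1, 151.5, 87.4]
tcp_rot: [180.0, 0.0, -17.7]
ft_force: [-4.1, 2.1, 1.8]
finger_gap: 15.1
[0.26384058 0.89480569 0.66822359] 116.75261978236797
```

```bash
python3 -m jog '[[0,0,0,0,0,0],[0,0,0,0,0,0],[0,0,0,0,0,-0.04],[0,0,0,0,0,-0.08],[0,0,0,0,0,-0.12],[0,0,0,0,0,-0.13],[0,0,0,0,0,-0.13],[0,0,0,0,0,-0.13]]';  python3 -c "
from h import *
print(r.sense()['wrist_torque'],r.sense()['joint_pos'][5])"; python3 -m jog '[[0,0,-0.06,0,0,0],[0,0,-0.12,0,0,0],[0,0,-0.2,0,0,0],[0,0,-0.3,0,0,0],[0,0,-0.36,0,0,0],[0,0,-0.36,0,0,0],[0,0,-0.36,0,0,0]]';  python3 -c "
from h import *
snap('wrist','w9');snap('scene','sc9');snap('side','sd9');crop('w9',200,150,440,350,3.3,'c12')
crop('sc9',295,185,335,220,18,'c10')"
```

```text
time: 14.75
tool_pos: [623.1, 151.3, 87.4]
tcp_rot: [-180.0, 0.0, 5.5]
ft_force: [-4.3, 1.4, 1.3]
finger_gap: 15.3
[0.31852191 0.95749055 0.01196888] 93.53450874944508
time: 15.45
tool_pos: [623.7, 151.3, 177.9]
tcp_rot: [180.0, -0.1, 5.6]
ft_force: [-0.2, 0.3, -1.2]
finger_gap: 14.8
```

```bash
python3 -c "
from h import *
plan(626,-90,186,-4)"
```

```text
row [-0.0796, 0.9616, -0.0406, 0.0001, 0.0008, 0.0533] pos [622.4 151.2 175.8] [1.7999e+02 1.5000e-01 5.5900e+00] q [ 9. 16. 82. -0. 83. 93.]
```

```bash
python3 -m jog '[[-0.01,0.15,-0.04,0,0,0],[-0.02,0.3,-0.04,0,0,0],[-0.04,0.5,-0.04,0,0,0.02],[-0.06,0.7,-0.04,0,0,0.04],[-0.08,0.85,-0.04,0,0,0.053],[-0.08,0.96,-0.04,0,0,0.053],[-0.08,0.96,-0.04,0,0,0.053],[-0.08,0.96,-0.04,0,0,0.053],[-0.08,0.96,-0.04,0,0,0.053]]'; python3 -c "
from h import *
snap('wrist','w10');snap('side','sd10');plan(627.4,-323.6,186,-14.1);crop('sd10',225,265,275,315,12,'c13')"
```

```text
time: 16.5
tool_pos: [626.4, -88.4, 186.7]
tcp_rot: [-180.0, 0.1, -3.9]
ft_force: [-0.4, -0.6, -2.9]
finger_gap: 15.0
row [0.0663, 0.9399, 0.0041, -0.0001, 0.0002, 0.0569] pos [626.6 -88.  187.1] [-1.7998e+02  4.0000e-02 -3.8500e+00] q [-13.  14.  83.   0.  83.  81.]
```

```bash
python3 -c "
from h import *
crop('w10',45,210,115,270,10,'c14')"
python3 -c "
from h import *
W=load('w10')
w=lambda x,y:(45+x/10,210+y/10)
c=at(W,*w(297,347),32,1);h=at(W,*w(222,247),32,1);a=at(W,*w(199,195),38,1);b=at(W,*w(175,132),38,1)
h2=at(W,*w(237,265),32,1);h1=at(W,*w(212,233),32,1)
an=lambda v:np.degrees(np.arctan2(v[1],v[0]))
print(c,an(h-c),'line',an(h1-h2),'blk',an(b-a),an((a+b)/2-c))
for q in [(275,250),(222,305),(242,400),(318,447),(370,370),(365,290)]:
  p=at(W,*w(*q),32,1);print(an(p-c)%60,np.linalg.norm(p-c))
"
```

```text
[624.19740423 149.94238054  32.        ] 31.9318859084894 line 33.79919977418393 blk 11.210789468691136 10.305118719677566
59.00742056109689 10.089409367215833
0.06726742787468964 10.055916167968743
58.54820689999096 10.494987484207334
56.97328894164568 10.547237360111003
11.33177938650799 9.331134377793637
55.814879343305336 11.864036114603115
```

```bash
python3 -c "
from h import *
plan(555,135,205,-3.9)"
```

```text
row [-0.3459, -0.8709, -0.071, -0.0001, 0.0002, 0.0003] pos [626.6 -88.  187.1] [-1.7998e+02  4.0000e-02 -3.8500e+00] q [-13.  14.  83.   0.  83.  81.]
```

```bash
python3 -m jog '[[-0.06,-0.15,-0.07,0,0,0],[-0.12,-0.3,-0.07,0,0,0],[-0.2,-0.5,-0.07,0,0,0],[-0.28,-0.7,-0.07,0,0,0],[-0.34,-0.87,-0.07,0,0,0],[-0.34,-0.87,-0.07,0,0,0],[-0.34,-0.87,-0.07,0,0,0],[-0.34,-0.87,-0.07,0,0,0]]'; python3 -c "
from h import *
snap('wrist','w11');
W=load('w11');print(proj(W,(624,151.5,32),1),r.sense()['tool_pos'])
u,v=map(int,proj(W,(624,151.5,32),1));crop('w11',u-40,v-35,u+40,v+35,10,'c14');print(u-40,v-35)"
```

```text
time: 17.4
tool_pos: [557.1, 133.2, 205.1]
tcp_rot: [180.0, -0.0, -3.9]
ft_force: [-0.5, 0.3, -1.9]
finger_gap: 15.0
(np.float64(287.4033514462381), np.float64(143.87206387042795)) [557.19193651 132.64442699 205.01032201]
247 108
```

```bash
python3 -c "
from h import *
snap('scene','sc11');snap('side','sd11');crop('w11',220,180,420,480,2.6,'c15');crop('sc11',230,100,350,240,5,'c16');crop('sd11',230,170,350,310,5,'c17')"
python3 -c "
from h import *
plan(622.5,151.5,190,26)"
```

```text
row [0.2546, -0.0954, 0.0599, 0.0001, 0.0, -0.1669] pos [557.3 132.2 205. ] [179.99   0.    -4.04] q [  8.   4.  92.  -0.  84. 102.]
```

```bash
python3 -m jog '[[0.12,-0.05,0,0,0,-0.04],[0.2546,-0.0954,0,0,0,-0.1],[0.2546,-0.0954,0.06,0,0,-0.167],[0.2546,-0.0954,0.06,0,0,-0.167],[0.2546,-0.0954,0.06,0,0,-0.167],[0.2546,-0.0954,0.06,0,0,-0.167],[0.2546,-0.0954,0.06,0,0,-0.167]]' 0 120; python3 -c "
from h import *
plan(622.5,151.5,104,26)"
```

```text
time: 18.25
tool_pos: [622.4, 152.3, 190.7]
tcp_rot: [180.0, -0.1, 25.9]
ft_force: [0.4, -0.1, -1.7]
finger_gap: 13.9
row [-0.0015, 0.003, 0.3468, 0.0001, -0.0003, -0.0004] pos [622.4 152.3 190.7] [ 1.7998e+02 -6.0000e-02  2.5930e+01] q [ 9. 15. 81. -0. 84. 73.]
```

```bash
python3 -m jog '[[0,0.003,0.1,0,0,0],[0,0.003,0.2,0,0,0],[0,0.003,0.3,0,0,0],[0,0.003,0.344,0,0,0],[0,0.003,0.344,0,0,0],[0,0.003,0.344,0,0,0],[0,0.003,0.344,0,0,0]]';python3 -m jog '[[0,0,0.008,0,0,0],[0,0,0.016,0,0,0],[0,0,0.024,0,0,0],[0,0,0.024,0,0,0],[0,0,0.024,0,0,0]]'
```

```text
time: 18.95
tool_pos: [623.7, 152.4, 106.2]
tcp_rot: [179.9, -0.2, 26.1]
ft_force: [0.0, -0.9, -1.4]
finger_gap: 14.2
time: 19.45
tool_pos: [623.5, 152.3, 100.2]
tcp_rot: [180.0, -0.1, 26.1]
ft_force: [-2.0, -1.3, 8.4]
finger_gap: 14.0
```

```bash
python3 -m jog '[[-0.003,0.001,0,0,0,0],[-0.005,0.001,0,0,0,0],[-0.005,0.001,0.002,0,0,0],[-0.005,0.001,0.004,0,0,0],[-0.005,0.001,0.004,0,0,0]]'
```

```text
time: 19.95
tool_pos: [623.1, 152.0, 100.0]
tcp_rot: [179.9, -0.2, 26.1]
ft_force: [-2.6, 0.1, 10.0]
finger_gap: 13.9
```

```bash
python3 -m jog '[[-0.003,0.001,0,0,0,0],[-0.006,0.001,0,0,0,0],[-0.006,0.001,0,0,0,0],[-0.006,0.001,0,0,0,0]]';python3 -m jog '[[0,0,0.002,0,0,0.01],[0,0,0.002,0,0,0.02],[0,0,0.002,0,0,0.02]]'
```

```text
time: 20.35
tool_pos: [622.4, 151.5, 100.0]
tcp_rot: [180.0, -0.3, 26.1]
ft_force: [0.4, 2.2, 8.4]
finger_gap: 13.8
time: 20.65
tool_pos: [622.4, 151.8, 99.9]
tcp_rot: [180.0, -0.3, 22.5]
ft_force: [-0.7, 3.3, 10.2]
finger_gap: 13.9
```

```bash
python3 -m jog '[[0.002,-0.0036,0,0,0,-0.02],[0.002,-0.0036,0,0,0,-0.02],[0.002,-0.0036,0,0,0,-0.02]]'; python3 -m jog '[[0.0036,0.0018,0,0,0,0],[0.0036,0.0018,0,0,0,0],[0.0036,0.0018,0,0,0,0]]'; python3 -m jog '[[0.002,-0.0036,0,0,0,0],[0.002,-0.0036,0,0,0,0],[0.002,-0.0036,0,0,0,0]]'
```

```text
time: 20.95
tool_pos: [622.6, 152.0, 99.9]
tcp_rot: [179.9, -0.3, 26.1]
ft_force: [-0.4, -0.1, 11.7]
finger_gap: 14.1
time: 21.25
tool_pos: [623.2, 152.0, 99.9]
tcp_rot: [179.9, -0.3, 26.1]
ft_force: [-3.6, 0.7, 13.2]
finger_gap: 13.7
time: 21.55
tool_pos: [623.3, 152.5, 100.0]
tcp_rot: [179.9, -0.2, 26.1]
ft_force: [-3.0, -2.0, 12.9]
finger_gap: 13.8
```

```bash
python3 -c "
from h import *
S=load('sc11');D=load('sd11')
for z in (224,190,180,160,140,137):
  p=proj(S,(557.2,132.5,z));q=proj(D,(557.2,132.5,z)); print(z,(p[0]-230)*5,(p[1]-100)*5,(q[0]-230)*5,(q[1]-170)*5)
crop('sc11',265,150,305,195,16,'c16');crop('sd11',260,220,300,270,14,'c17')
print((265-230)*5)
"
```

```text
224 295.0691309572551 304.1745265248039 233.8135294090128 273.55147108051074
190 298.92051790193136 361.6920784443845 239.0694229096377 345.0026462564857
180 300.01770523703215 378.0777416921151 240.55967300201672 365.2618315679696
160 302.16575521760944 410.1572439749207 243.46825655646427 404.8025325045609
140 304.25418199479907 441.34631879725123 246.28474639923326 443.09126668707876
137 304.56245663668426 445.95016748211026 246.69954651471045 448.7302614099451
175
```

```bash
for i in 1 2 3; do python3 -m jog '[[-0.002,0.001,0,0,0,0],[-0.005,0.001,0,0,0,0],[-0.005,0.001,0,0,0,0]]'|sed -n 2,4p;done
```

```text
tool_pos: [622.7, 152.1, 100.0]
tcp_rot: [179.9, -0.3, 26.1]
ft_force: [-1.0, 0.0, 10.6]
tool_pos: [622.1, 151.7, 99.9]
tcp_rot: [179.9, -0.4, 26.1]
ft_force: [1.1, 0.5, 9.4]
tool_pos: [621.2, 151.1, 99.8]
tcp_rot: [179.9, -0.4, 26.1]
ft_force: [3.0, 1.6, 5.9]
```

```bash
python3 -m jog '[[0,0.002,0.001,0,0,0],[0,0.004,0.002,0,0,0],[0,0.004,0.002,0,0,0]]'|sed -n 2,4p; python3 -m jog '[[0,-0.003,0,0,0,0],[0,-0.007,0,0,0,0],[0,-0.007,0,0,0,0]]'|sed -n 2,4p;python3 -m jog '[[0.004,-0.003,0,0,0,0],[0.008,-0.003,0,0,0,0],[0.008,-0.003,0,0,0,0]]'|sed -n 2,4p; python3 -c "
from h import *
snap('wrist','w12');snap('side','sd12');crop('w12',200,180,420,360,3.5,'c18')"
```

```text
tool_pos: [619.6, 149.5, 96.9]
tcp_rot: [180.0, -0.1, 26.1]
ft_force: [2.6, 1.4, -0.1]
tool_pos: [618.7, 150.6, 96.4]
tcp_rot: [179.9, -0.1, 26.1]
ft_force: [4.7, -1.7, 0.1]
tool_pos: [619.6, 151.7, 96.0]
tcp_rot: [179.9, 0.0, 26.1]
ft_force: [4.4, -3.6, 1.9]
```

```bash
python3 -m jog '[[0.001,0.004,0,0,0,0],[0.0015,0.008,0,0,0,0],[0.0015,0.008,0.004,0,0,0],[0.0015,0.008,0.008,0,0,0],[0.0015,0.008,0.008,0,0,0]]'; python3 -m jog '[[0,0,0.004,0,0,0],[0,0,0.008,0,0,0],[0,0,0.014,0,0,0],[0,0,0.014,0,0,0]]'
```

```text
time: 23.95
tool_pos: [620.4, 150.9, 93.6]
tcp_rot: [-180.0, 0.0, 26.1]
ft_force: [1.5, 0.2, -2.3]
finger_gap: 13.7
time: 24.35
tool_pos: [620.7, 150.9, 90.4]
tcp_rot: [-180.0, -0.0, 26.1]
ft_force: [2.9, -0.5, -1.3]
finger_gap: 13.8
```

```bash
python3 -m jog '[[0,0,0.004,0,0,0],[0,0,0.01,0,0,0],[0,0,0.01,0,0,0],[0,0,0.01,0,0,0]]'; python3 -m jog '[[0,-0.001,0,0,0,0.02],[0,-0.002,0,0,0,0.04],[0,-0.003,0,0,0,0.06],[0,-0.0035,0,0,0,0.08],[0,-0.0035,0,0,0,0.08],[0,-0.0035,0,0,0,0.08]]'; python3 -c "
from h import *
print(r.sense()['wrist_torque'],r.sense()['joint_pos'][5])";for i in 1 2 3; do python3 -m jog '[[0,-0.0005,0,0,0,0.01],[0,-0.001,0,0,0,0.02],[0,-0.001,0,0,0,0.02],[0,-0.001,0,0,0,0.02]]'; python3 -c "
from h import *
print(r.sense()['wrist_torque'],r.sense()['joint_pos'][5])"; done; python3 -c "
from h import *
snap('wrist','w13');crop('w13',200,180,420,360,3.5,'c18')"
```

```text
time: 24.75
tool_pos: [620.9, 150.9, 88.4]
tcp_rot: [180.0, -0.0, 26.1]
ft_force: [2.4, -0.1, 2.1]
finger_gap: 13.6
time: 25.35
tool_pos: [620.6, 151.4, 88.3]
tcp_rot: [180.0, -0.0, 11.8]
ft_force: [3.1, -1.4, 2.9]
finger_gap: 13.5
[-0.40613013 -0.78197309  0.07975102] 87.31257315894732
time: 25.75
tool_pos: [620.5, 151.6, 88.3]
tcp_rot: [180.0, -0.0, 8.2]
ft_force: [3.1, -2.2, 3.8]
finger_gap: 13.5
[-0.49537857 -0.85386902  0.07709075] 90.93747248699793
time: 26.15
tool_pos: [620.4, 151.9, 88.3]
tcp_rot: [180.0, -0.0, 4.6]
ft_force: [3.0, -3.2, 3.3]
finger_gap: 13.8
[-0.62525827 -0.84935686  0.09659658] 94.56617084330617
time: 26.55
tool_pos: [620.4, 152.1, 88.3]
tcp_rot: [180.0, -0.0, 1.0]
ft_force: [4.4, -3.4, 2.9]
finger_gap: 14.0
[-0.78817193 -0.92145372  0.08958595] 98.20217162983025
```

```bash
for i in 1 2 3; do python3 -m jog '[[0,-0.0005,0,0,0,0.01],[0,-0.001,0,0,0,0.02],[0,-0.001,0,0,0,0.02],[0,-0.001,0,0,0,0.02]]'|sed -n 2,5p; python3 -c "
from h import *
print(r.sense()['wrist_torque'],r.sense()['joint_pos'][5])"; done; python3 -c "
from h import *
snap('wrist','w14');crop('w14',200,180,420,360,3.5,'c18')"
```

```text
tool_pos: [620.4, 152.3, 88.2]
tcp_rot: [180.0, -0.0, -2.6]
ft_force: [3.0, -2.2, 3.2]
finger_gap: 13.7
[-0.78462909 -0.92167999  0.21200335] 101.81720676359726
tool_pos: [620.4, 152.4, 88.2]
tcp_rot: [180.0, -0.0, -6.2]
ft_force: [4.4, -3.4, 3.3]
finger_gap: 13.6
[-0.87068988 -0.90852745  0.44941579] 105.42772728835006
tool_pos: [620.4, 152.6, 88.2]
tcp_rot: [180.0, -0.0, -9.8]
ft_force: [5.2, -3.5, 3.6]
finger_gap: 13.6
[-0.95926257 -0.87001637  0.55034797] 109.04580157730527
```

```bash
python3 -m jog '[[0,0,0,0,0,0],[0,0,0,0,0,0],[0,0,0,0,0,0],[0,0,0,0,0,0],[0,0,0,0,0,0]]' 0.5; python3 -c "
from h import *
snap('wrist','w15');crop('w15',180,120,440,420,2.3,'c18')"
```

```text
time: 28.35
tool_pos: [619.8, 153.3, 87.7]
tcp_rot: [180.0, 0.0, -9.9]
ft_force: [0.4, -0.4, -0.2]
finger_gap: 42.7
```

```bash
python3 -c "
from h import *
W=load('w15');w=lambda x,y:(180+x/2.3,120+y/2.3)
a=at(W,*w(308,350),106,1);b=at(W,*w(318,500),108,1);c=at(W,*w(322,630),108,1);d=at(W,*w(326,680),106,1)
for p in (a,b,c,d):print(p.round(1))
an=lambda v:np.degrees(np.arctan2(v[1],v[0]))
print(an(a-d),an(b-c),an(a-b),(b+c)/2)
s=r.sense();print(s['tool_pos'])
"
```

```text
[649.8 148.1 106. ]
[622.8 151.1 108. ]
[593.2 155.4 108. ]
[577.6 157.2 106. ]
-7.1648283639175006 -8.226127864424946 -6.37797438739026 [608.04203143 153.22920804 108.        ]
[619.95901517 153.23148389  87.8644018 ]
```

```bash
python3 -c "
from h import *
W=load('w15');w=lambda x,y:(180+x/2.3,120+y/2.3)
print(at(W,*w(307,275),103,1), at(W,*w(307,275),96,1));print('collar',at(W,*w(318,425),69,1),at(W,*w(244,425),69,1),at(W,*w(391,425),69,1),at(W,*w(318,480),69,1))
for x,y,z in [(623.4,152,103),(623.4,152,112),(638.3,150.2,112),(608.6,153.8,112),(678,145.2,103),(568.8,158.8,103)]:
  u,v=proj(W,(x,y,z),1);print((x,y,z),((u-180)*2.3,(v-120)*2.3))
"; python3 -c "
from h import *
crop('w15',260,280,380,480,4,'c18')"
```

```text
[661.15713134 146.24637062 103.        ] [658.91059407 146.67315872  96.        ]
collar [616.61904772 151.86142279  69.        ] [619.27919044 167.49709708  69.        ] [613.82535828 136.4434962   69.        ] [602.91683112 154.20348808  69.        ]
(623.4, 152, 103) (np.float64(312.1259286689412), np.float64(482.6460135857141))
(623.4, 152, 112) (np.float64(312.1932291070648), np.float64(511.09686935805775))
(638.3, 150.2, 112) (np.float64(307.24517626420146), np.float64(432.5552380871775))
(608.6, 153.8, 112) (np.float64(316.56621704735704), np.float64(580.5835324224214))
(678, 145.2, 103) (np.float64(294.5927096310792), np.float64(170.22946738269556))
(568.8, 158.8, 103) (np.float64(324.83660088486704), np.float64(699.1284197174398))
```

```bash
python3 -c "
from h import *
plan(608.5,153.3,85,-7)
snap('side','sd15');snap('scene','sc15');crop('sd15',190,200,310,320,5,'c11');crop('sc15',260,130,380,250,5,'c10')"
```

```text
row [-0.0452, 0.0076, 0.0115, 0.0, 0.0002, -0.0159] pos [620.  153.2  87.9] [ 1.80e+02  3.00e-02 -9.87e+00] q [  9.  19.  87.   0.  74. 109.]
```

```bash
python3 -m jog '[[-0.03,0.005,0.005,0,0,-0.01],[-0.045,0.0076,0.011,0,0,-0.016],[-0.045,0.0076,0.011,0,0,-0.016],[-0.045,0.0076,0.011,0,0,-0.016]]'; python3 -m jog '[[0,0,0,0,0,0],[0,0,0,0,0,0],[0,0,0,0,0,0],[0,0,0,0,0,0],[0,0,0,0,0,0]]' 0 25; python3 -c "
from h import *
snap('wrist','w16');crop('w16',180,180,440,480,2.3,'c18');plan(623.4,152,86,-7)"
```

```text
time: 28.9
tool_pos: [608.5, 153.2, 85.2]
tcp_rot: [180.0, 0.0, -7.0]
ft_force: [0.3, 0.3, -0.1]
finger_gap: 42.5
time: 29.4
tool_pos: [609.0, 153.3, 85.5]
tcp_rot: [-180.0, -0.0, -7.0]
ft_force: [-0.5, 1.4, 2.2]
finger_gap: 15.6
row [0.0579, -0.0018, -0.0019, -0.0001, -0.0001, 0.0] pos [609.  153.3  85.5] [-1.7998e+02 -2.0000e-02 -7.0000e+00] q [  9.  18.  89.   0.  73. 106.]
```

```bash
python3 -m jog '[[0.01,0,0,0,0,0],[0.02,0,-0.001,0,0,0],[0.028,-0.001,-0.002,0,0,0],[0.028,-0.001,-0.002,0,0,0]]'; python3 -m jog '[[0.01,0,0,0,0,0],[0.02,0,-0.001,0,0,0],[0.028,-0.001,-0.001,0,0,0],[0.028,-0.001,-0.001,0,0,0]]';python3 -c "
from h import *
snap('wrist','w17');print(r.sense()['wrist_torque']);snap('side','sd17');snap('scene','sc17');crop('sd17',190,200,310,320,5,'c11');crop('sc17',260,130,380,250,5,'c10')"
```

```text
time: 29.85
tool_pos: [614.9, 152.7, 86.0]
tcp_rot: [180.0, 0.1, -7.0]
ft_force: [-6.2, 1.6, 6.8]
finger_gap: 16.1
time: 30.25
tool_pos: [621.9, 152.0, 86.0]
tcp_rot: [180.0, 0.1, -7.0]
ft_force: [-5.9, 0.5, 5.7]
finger_gap: 15.5
[0.05804565 1.07870702 0.15132259]
```

```bash
python3 -m jog '[[0,0,0,0,0,0],[0,0,-0.04,0,0,0],[0,0,-0.1,0,0,0],[0,0,-0.2,0,0,0],[0,0,-0.3,0,0,0],[0,0,-0.4,0,0,0],[0,0,-0.4,0,0,0],[0,0,-0.4,0,0,0]]' 0 50; python3 -c "
from h import *
plan(575,120,200,-7)"
```

```text
time: 31.2
tool_pos: [623.4, 151.9, 187.2]
tcp_rot: [-180.0, -0.1, -7.0]
ft_force: [-1.0, -0.5, -2.7]
finger_gap: 15.4
row [-0.1766, 0.1503, -0.0516, -0.0002, -0.0007, -0.0001] pos [623.4 151.9 187.2] [-1.7997e+02 -1.3000e-01 -7.0100e+00] q [  9.  15.  81.  -0.  83. 106.]
```

```bash
python3 -m jog '[[-0.1,0.08,-0.05,0,0,0],[-0.176,0.15,-0.05,0,0,0],[-0.176,0.15,-0.05,0,0,0],[-0.176,0.15,-0.05,0,0,0],[-0.176,0.15,-0.05,0,0,0]]'; python3 -c "
from h import *
snap('wrist','w18');snap('scene','sc18');snap('side','sd18')
W=load('w18')
u,v=map(int,proj(W,(624,151.5,32),1));crop('w18',u-40,v-35,u+40,v+35,10,'c14');print(u-40,v-35,r.sense()['tool_pos'])"
```

```text
time: 31.7
tool_pos: [574.5, 120.3, 197.7]
tcp_rot: [180.0, 0.1, -7.0]
ft_force: [-0.0, -0.9, -1.5]
finger_gap: 15.2
230 133 [574.78007909 120.45521394 198.11531138]
```

```bash
python3 -c "
from h import *
plan(610,-110,195,-10)"
```

```text
row [0.2519, 0.8979, 0.0124, 0.0, 0.0001, 0.0168] pos [574.8 120.5 198.1] [ 1.80e+02  2.00e-02 -6.98e+00] q [  7.   7.  90.   0.  84. 104.]
```

```bash
python3 -m jog '[[0.05,0.18,0,0,0,0],[0.1,0.36,0,0,0,0],[0.15,0.54,0,0,0,0],[0.2,0.72,0,0,0,0.01],[0.25,0.9,0.012,0,0,0.017],[0.25,0.9,0.012,0,0,0.017],[0.25,0.9,0.012,0,0,0.017]]'; python3 -c "
from h import *
plan(627.4,-323.6,190,-14.1)"
```

```text
time: 32.55
tool_pos: [609.2, -112.1, 194.9]
tcp_rot: [-180.0, 0.0, -10.2]
ft_force: [0.0, 1.0, -2.1]
finger_gap: 15.6
row [0.2214, 0.8199, 0.0193, -0.0001, 0.0003, 0.0217] pos [ 609.2 -112.1  194.9] [-1.7998e+02  5.0000e-02 -1.0190e+01] q [-15.  12.  85.   0.  84.  85.]
```

```bash
python3 -m jog '[[0.05,0.18,0,0,0,0],[0.1,0.36,0,0,0,0],[0.15,0.54,0,0,0,0],[0.2,0.72,0,0,0,0.01],[0.221,0.82,0.02,0,0,0.022],[0.221,0.82,0.02,0,0,0.022],[0.221,0.82,0.02,0,0,0.022],[0.221,0.82,0.02,0,0,0.022]]'; python3 -c "
from h import *
plan(627.4,-323.6,130,-14.1)"
```

```text
time: 33.35
tool_pos: [628.3, -320.3, 190.5]
tcp_rot: [-180.0, 0.0, -13.9]
ft_force: [0.8, 0.9, -2.3]
finger_gap: 15.0
row [-0.0003, 0.014, 0.2421, -0.0002, 0.0001, 0.0012] pos [ 628.3 -320.3  190.5] [-1.7996e+02  1.0000e-02 -1.3880e+01] q [-31.  25.  69.   0.  86.  73.]
```

Down to tip ≈ 62 (just above the block), then check.

```bash
python3 -m jog '[[0,0.01,0.1,0,0,0],[0,0.01,0.2,0,0,0],[0,0.01,0.24,0,0,0],[0,0.01,0.24,0,0,0],[0,0.01,0.24,0,0,0],[0,0.01,0.24,0,0,0]]'; python3 -c "
from h import *
snap('scene','sc19');snap('side','sd19');plan(627.4,-323.6,112,-14.1);crop('sd19',280,110,380,210,6,'c11');crop('sc19',360,280,470,390,6,'c10')"
```

```text
time: 33.95
tool_pos: [628.2, -325.0, 132.8]
tcp_rot: [179.9, -0.2, -14.0]
ft_force: [0.1, -0.2, -3.0]
finger_gap: 15.1
row [-0.004, -0.0056, 0.0818, 0.0003, -0.0008, 0.0005] pos [ 628.  -325.2  132.5] [ 1.7995e+02 -1.5000e-01 -1.4010e+01] q [-32.  27.  72.  -0.  81.  72.]
```

```bash
python3 -c "
from h import *
S=load('sc19');D=load('sd19')
for P in [(628,-325.2,110),(628,-325.2,90),(628,-325.2,64),(628,-325.2,55),(638,-325.2,55),(628,-315.2,55)]:
  p=proj(S,P);q=proj(D,P);print(P,round((p[0]-360)*6),round((p[1]-280)*6),round((q[0]-280)*6),round((q[1]-110)*6))
"
```

```text
(628, -325.2, 110) 374 313 284 251
(628, -325.2, 90) 364 344 283 289
(628, -325.2, 64) 351 383 282 338
(628, -325.2, 55) 346 396 282 354
(638, -325.2, 55) 371 384 262 350
(628, -315.2, 55) 329 372 274 365
```

```bash
python3 -m jog '[[-0.018,-0.0086,0,0,0,0],[-0.018,-0.0086,0.02,0,0,0],[-0.018,-0.0086,0.05,0,0,0],[-0.018,-0.0086,0.07,0,0,0],[-0.018,-0.0086,0.08,0,0,0],[-0.018,-0.0086,0.08,0,0,0]]'; python3 -m jog '[[0,0,0.02,0,0,0],[0,0,0.05,0,0,0],[0,0,0.05,0,0,0],[0,0,0.05,0,0,0]]'
```

```text
time: 34.65
tool_pos: [622.7, -321.4, 109.4]
tcp_rot: [-180.0, 0.1, -14.0]
ft_force: [-0.1, 0.7, -2.4]
finger_gap: 15.2
time: 35.05
tool_pos: [622.9, -321.4, 97.5]
tcp_rot: [-180.0, 0.1, -14.0]
ft_force: [-0.1, -0.1, -1.9]
finger_gap: 14.9
```

```bash
python3 -m jog '[[0.004,0,0.03,0,0,0],[0.008,0.002,0.06,0,0,0],[0.012,0.003,0.08,0,0,0],[0.012,0.003,0.08,0,0,0],[0.012,0.003,0.08,0,0,0]]';python3 -c "
from h import *
snap('scene','sc20');crop('sc20',360,280,470,390,6,'c10');snap('wrist','w20')"
```

```text
time: 35.55
tool_pos: [625.8, -322.9, 77.6]
tcp_rot: [-180.0, 0.0, -14.0]
ft_force: [-0.9, 0.1, -1.1]
finger_gap: 15.1
```

```bash
python3 -m jog '[[0.003,0.002,0.008,0,0,0],[0.003,0.002,0.016,0,0,0],[0.003,0.002,0.016,0,0,0]]';python3 -m jog '[[0,0,0,0,0,0],[0,0,0,0,0,0],[0,0,0,0,0,0],[0,0,0,0,0,0],[0,0,0,0,0,0],[0,0,-0.1,0,0,0],[0,0,-0.2,0,0,0],[0,0,-0.4,0,0,0],[0,0,-0.5,0,0,0],[0,0,-0.5,0,0,0]]' 0.8;python3 -c "
from h import *
snap('scene','sc21');crop('sc21',360,280,470,390,6,'c10');snap('wrist','w21')"
```

```text
time: 35.95
tool_pos: [626.4, -323.6, 73.6]
tcp_rot: [-180.0, 0.0, -14.0]
ft_force: [0.2, 0.5, -2.7]
finger_gap: 15.5
time: 36.95
tool_pos: [629.2, -325.3, 206.3]
tcp_rot: [179.8, -0.6, -14.0]
ft_force: [0.1, -0.1, 0.3]
finger_gap: 68.3
```

```bash
python3 -c "
from h import *
plan(575,-110,230,0)"
```

```text
row [-0.4091, -0.7799, -0.1209, 0.0003, -0.0006, -0.0779] pos [ 627.  -324.   200.1] [ 1.7997e+02 -1.1000e-01 -1.4020e+01] q [-31.  25.  68.   0.  87.  73.]
```

```bash
python3 -m jog '[[-0.09,-0.18,-0.12,0,0,0],[-0.18,-0.36,-0.12,0,0,-0.02],[-0.27,-0.54,-0.12,0,0,-0.04],[-0.36,-0.7,-0.12,0,0,-0.06],[-0.4,-0.78,-0.12,0,0,-0.078],[-0.4,-0.78,-0.12,0,0,-0.078],[-0.4,-0.78,-0.12,0,0,-0.078]]';  python3 -c "
from h import *
plan(560,-5,240,7.5)"
```

```text
time: 37.75
tool_pos: [576.1, -109.8, 227.5]
tcp_rot: [-180.0, 0.1, 0.1]
ft_force: [1.1, 0.3, 0.1]
finger_gap: 68.2
row [-0.0641, -0.4193, -0.0498, -0.0001, 0.0007, -0.0414] pos [ 576.1 -109.8  227.5] [-1.7999e+02  1.3000e-01  5.0000e-02] q [-16.   6.  88.  -0.  87.  74.]
```

```bash
python3 -m jog '[[-0.03,-0.2,-0.05,0,0,0],[-0.064,-0.42,-0.05,0,0,-0.041],[-0.064,-0.42,-0.05,0,0,-0.041],[-0.064,-0.42,-0.05,0,0,-0.041],[-0.064,-0.42,-0.05,0,0,-0.041],[-0.064,-0.42,-0.05,0,0,-0.041],[-0.064,-0.42,-0.05,0,0,-0.041]]';  python3 -c "
from h import *
snap('wrist','w22');crop('w22',180,90,460,300,2.85,'c22')"
```

```text
time: 38.45
tool_pos: [560.9, -6.8, 241.2]
tcp_rot: [180.0, 0.0, 7.3]
ft_force: [-0.2, -0.7, -0.3]
finger_gap: 68.3
```

```bash
python3 -c "
from h import *
crop('w22',190,35,455,165,3,'c23')"
cat > press.py <<'E'
from h import *
W=load('w22')
w=lambda x,y:(190+x/3,35+y/3)
A=np.array([at(W,*w(*q),46,1)[:2] for q in [(85,177),(155,180),(267,170),(340,172),(456,174),(527,177),(641,183),(708,187)]])
print(A.round(1))
c=(A[0::2]+A[1::2])/2; print('centres',c.round(1), np.linalg.norm(np.diff(c,axis=0),axis=1))
R=np.array([at(W,*w(x,y),24,1)[:2] for x,y in [(74,240),(199,237),(243,236),(373,235),(419,236),(547,240),(593,240),(712,250)]])
rc=(R[0::2]+R[1::2])/2;print('rods',rc.round(1),np.linalg.norm(np.diff(rc,axis=0),axis=1),np.linalg.norm(R[0::2]-R[1::2],axis=1))
for q in (c,rc):
  d=q[0]-q[-1];print('yaw',np.degrees(np.arctan2(-d[0],d[1])),q.mean(0))
f=np.polyfit(A[:,1],A[:,0],1);print('fit',np.degrees(np.arctan(-f[0])),np.polyval(f,A[:,1])-A[:,0])
for q,z in [((163,132),32)]:pass
for px in [(162,131),(479,132)]: print('soc',at(W,*px,32,1))
V=lambda x,y:(180+x/2.85,90+y/2.85)
print('pivot top',at(W,*V(402,390),90,1),'die line',[at(W,*V(*p),48,1)[:2].round(1) for p in [(145,160),(318,158),(493,162),(662,168)]])
E
python3 press.py
```

```text
[[661.4  93.7]
 [661.9  71.8]
 [667.8  38.4]
 [669.6  16.7]
 [673.5 -17.4]
 [675.8 -38.6]
 [680.1 -73.3]
 [683.  -94.4]]
centres [[661.6  82.8]
 [668.7  27.6]
 [674.7 -28. ]
 [681.6 -83.8]] [55.6717574  55.89420108 56.25216335]
rods [[643.6  80.5]
 [649.8  25.3]
 [656.2 -30.1]
 [663.1 -85.2]] [55.60828491 55.74973632 55.56118126] [41.45140948 41.36849109 40.97078615 40.1539945 ]
yaw 6.828005489505306 [ 6.71635965e+02 -3.79406254e-01]
yaw 6.703633942683479 [653.1650799   -2.39197793]
fit 6.70388066655377 [-0.77981407  1.29000276 -0.76629659  0.03621931  0.1522673   0.28952512
  0.10112346 -0.32302728]
soc [622.84496439 152.64526767  32.        ]
soc [ 662.31961003 -159.30341674   32.        ]
pivot top [559.96740244 -12.6355819   90.        ] die line [array([614.2,  76.5]), array([620.4,  21.2]), array([626.2, -33.7]), array([632.9, -88.3])]
```

```bash
python3 -c "
from h import *
plan(470,235,220,7)"
```

```text
row [-0.238, -1.0046, 0.085, 0.0, 0.0002, 0.0015] pos [560.8  -6.6 241.2] [1.80e+02 3.00e-02 7.27e+00] q [-6.  1. 91. -0. 88. 77.]
```

```bash
python3 -m jog '[[-0.05,-0.18,0,0,0,0],[-0.1,-0.36,0,0,0,0],[-0.14,-0.54,0,0,0,0],[-0.19,-0.72,0.04,0,0,0],[-0.238,-0.88,0.08,0,0,0],[-0.238,-0.98,0.08,0,0,0],[-0.238,-0.98,0.08,0,0,0],[-0.238,-0.98,0.08,0,0,0],[-0.238,-0.98,0.08,0,0,0]]' 1 40;  python3 -c "
from h import *
snap('wrist','w23');crop('w23',200,90,440,330,3,'c23')"
```

```text
time: 39.4
tool_pos: [470.8, 229.0, 221.7]
tcp_rot: [180.0, -0.0, 7.3]
ft_force: [0.0, -0.0, 0.1]
finger_gap: 85.6
```

```bash
python3 -c "
from h import *
W=load('w23');w=lambda x,y:(200+x/3,90+y/3)
an=lambda v:np.degrees(np.arctan2(v[1],v[0]))
P=[at(W,*w(*q),4,1)[:2] for q in [(283,130),(321,212),(245,245),(205,170)]]
print(np.round(P,1),np.mean(P,0),[round(an(P[i]-P[i-1])%90,1) for i in range(4)],[np.linalg.norm(P[i]-P[i-1]).round(1) for i in range(4)])
Q=[at(W,*w(*q),4,1)[:2] for q in [(230,462),(275,527),(162,497)]]
print(np.round(Q,1),'c',(Q[1]+Q[2])/2,an(Q[0]-Q[1])%90,an(Q[0]-Q[2])%90,np.linalg.norm(Q[0]-Q[1]),np.linalg.norm(Q[0]-Q[2]))
T=[at(W,*w(*q),19,1)[:2] for q in [(272,525),(207,577)]]
print(T)
s=r.sense();print(s['tool_pos'],s['tcp_rot'])
"
```

```text
[[540.8 257.2]
 [515.7 241.9]
 [502.  265.1]
 [525.1 280.7]] [520.89451859 261.22234575] [np.float64(33.7), np.float64(31.5), np.float64(30.5), np.float64(34.2)] [np.float64(28.3), np.float64(29.4), np.float64(27.0), np.float64(27.8)]
[[427.2 262.5]
 [405.3 244.6]
 [411.3 285. ]] c [408.30685341 264.81869029] 39.26061592093135 35.154326117263295 28.2850949679134 27.579068157350317
[array([412.04579619, 245.43052528]), array([389.98500293, 265.62675427])]
[470.79287087 228.87250847 221.69829538] [ 1.79984171e+02 -1.56318299e-02  7.30476452e+00]
```

```bash
python3 -c "
from h import *
plan(520.5,261,70,32.5)"
```

```text
row [0.2134, -0.1024, 0.6068, 0.0001, -0.0001, -0.14] pos [470.8 228.9 221.7] [ 1.7998e+02 -2.0000e-02  7.3000e+00] q [ 20.  -4.  98.  -0.  86. 103.]
```

```bash
python3 -m jog '[[0.1,-0.05,0.1,0,0,-0.04],[0.2134,-0.1024,0.2,0,0,-0.08],[0.2134,-0.1024,0.4,0,0,-0.14],[0.2134,-0.1024,0.55,0,0,-0.14],[0.2134,-0.1024,0.606,0,0,-0.14],[0.2134,-0.1024,0.606,0,0,-0.14],[0.2134,-0.1024,0.606,0,0,-0.14],[0.2134,-0.1024,0.606,0,0,-0.14],[0.2134,-0.1024,0.606,0,0,-0.14]]';  python3 -c "
from h import *
snap('wrist','w24');crop('w24',200,200,440,440,3,'c23');plan(520.5,261,6,32.5)
W=load('w24')
for q in [(520.5,261,19)]: print(proj(W,q,1))"
```

```text
time: 40.35
tool_pos: [521.5, 262.9, 72.8]
tcp_rot: [180.0, -0.2, 32.6]
ft_force: [-1.0, 1.2, -0.1]
finger_gap: 85.4
row [-0.0071, 0.0043, 0.2652, 0.0002, -0.0011, 0.0004] pos [521.2 262.8  72.3] [179.96  -0.2   32.58] q [22. 12. 97.  0. 70. 79.]
(np.float64(314.8326215885495), np.float64(273.84338274949596))
```

```bash
python3 -m jog '[[-0.004,0.004,0.08,0,0,0],[-0.004,0.004,0.16,0,0,0],[-0.004,0.004,0.23,0,0,0],[-0.004,0.004,0.258,0,0,0],[-0.004,0.004,0.258,0,0,0],[-0.004,0.004,0.258,0,0,0]]';  python3 -m jog '[[0,0,0,0,0,0],[0,0,0,0,0,0],[0,0,0,0,0,0],[0,0,0,0,0,0],[0,0,0,0,0,0],[0,0,0,0,0,0],[0,0,0,0,0,0]]' 0 30; python3 -c "
from h import *
snap('wrist','w25');crop('w25',200,200,440,440,3,'c23')"
```

```text
time: 41.0
tool_pos: [520.2, 261.2, 6.7]
tcp_rot: [180.0, -0.1, 32.6]
ft_force: [1.0, 0.6, 0.5]
finger_gap: 85.3
time: 41.7
tool_pos: [519.8, 261.0, 5.9]
tcp_rot: [180.0, -0.0, 32.6]
ft_force: [-0.2, -0.4, 4.1]
finger_gap: 23.2
```

```bash
python3 -c "
from h import *
W=load('w25');s=r.sense()
R=Ro.from_euler('xyz',s['tcp_rot'],degrees=True)
for q in [(345,312),(345,454),(345,383)]:
  p=at(W,200+q[0]/3,200+q[1]/3,19,1);print(p,R.inv().apply(p-s['tool_pos']).round(1))
p=at(W,200+345/3,200+241/3,5,1);print('flange far edge',R.inv().apply(p-s['tool_pos']).round(1))
plan(560,200,130,6.75)"
```

```text
[531.97178461 267.47940848  19.        ] [ 13.7   1.1 -13. ]
[512.62891349 255.13690548  19.        ] [ -9.2   1.1 -13. ]
[522.68003885 261.55019393  19.        ] [  2.7   1.1 -13. ]
flange far edge [17.7  1.1  1. ]
row [0.0042, 0.2922, -0.4961, -0.0, -0.0002, 0.1436] pos [519.8 261.    6. ] [ 1.7999e+02 -4.0000e-02  3.2600e+01] q [22. 17. 99. -0. 64. 79.]
```

```bash
python3 -m jog '[[0,0,-0.1,0,0,0],[0,0,-0.25,0,0,0],[0,0,-0.4,0,0,0.02],[0.002,0.1,-0.52,0,0,0.06],[0.004,0.2,-0.54,0,0,0.1],[0.004,0.29,-0.54,0,0,0.1436],[0.004,0.29,-0.54,0,0,0.1436],[0.004,0.29,-0.54,0,0,0.1436]]';  python3 -c "
from h import *
plan(648.9,25.1,140,6.75)"
```

```text
time: 42.55
tool_pos: [559.0, 200.1, 139.9]
tcp_rot: [-180.0, 0.1, 6.8]
ft_force: [1.1, 0.2, -1.5]
finger_gap: 22.9
row [0.274, 0.7375, -0.001, -0.0001, 0.0004, 0.0003] pos [559.  200.1 139.9] [-1.7999e+02  7.0000e-02  6.8100e+00] q [15. 10. 92.  0. 78. 98.]
```

```bash
python3 -m jog '[[0.07,0.18,0,0,0,0],[0.14,0.36,0,0,0,0],[0.2,0.54,0,0,0,0],[0.274,0.737,0,0,0,0],[0.274,0.737,0,0,0,0],[0.274,0.737,0,0,0,0],[0.274,0.737,0.1,0,0,0],[0.274,0.737,0.2,0,0,0],[0.274,0.737,0.24,0,0,0],[0.274,0.737,0.24,0,0,0]]';  python3 -c "
from h import *
snap('wrist','w26');crop('w26',200,150,440,440,2.6,'c23');plan(648.9,25.1,45,6.75)"
```

```text
time: 43.55
tool_pos: [646.8, 27.2, 78.1]
tcp_rot: [-179.9, 0.3, 6.9]
ft_force: [-0.5, 0.2, -0.2]
finger_gap: 23.0
row [0.0027, 0.0075, 0.1397, -0.0002, 0.0006, 0.0007] pos [648.1  26.9  79.9] [-1.7997e+02  1.1000e-01  6.8700e+00] q [-2. 21. 85.  0. 74. 81.]
```

```bash
python3 -m jog '[[0.002,0.006,0.05,0,0,0],[0.002,0.006,0.1,0,0,0],[0.002,0.006,0.14,0,0,0],[0.002,0.006,0.14,0,0,0],[0.002,0.006,0.14,0,0,0]]';  python3 -c "
from h import *
snap('wrist','w27');crop('w27',200,150,440,440,2.6,'c23');plan(648.9,25.1,27,6.75)"
```

```text
time: 44.1
tool_pos: [649.4, 23.9, 45.0]
tcp_rot: [-180.0, 0.1, 6.7]
ft_force: [-0.7, 0.5, -0.1]
finger_gap: 23.2
row [-0.0032, -0.0053, 0.0745, 0.0, -0.0, -0.0] pos [649.9  23.9  45.6] [180.    -0.     6.74] q [-2. 24. 86. -0. 70. 81.]
```

```bash
python3 -m jog '[[-0.004,-0.0095,0,0,0,0],[-0.004,-0.0095,0,0,0,0],[-0.004,-0.0095,0.03,0,0,0],[-0.004,-0.0095,0.06,0,0,0],[-0.004,-0.0095,0.068,0,0,0],[-0.004,-0.0095,0.068,0,0,0],[-0.004,-0.0095,0.068,0,0,0]]';  python3 -c "
from h import *
snap('wrist','w28');crop('w28',200,150,440,440,2.6,'c23');plan(648.9,26.1,27,6.75)"
```

```text
time: 44.85
tool_pos: [648.4, 26.2, 28.4]
tcp_rot: [-180.0, 0.0, 6.7]
ft_force: [0.7, -0.1, 0.4]
finger_gap: 23.3
row [0.0012, 0.0005, 0.0064, 0.0, -0.0, -0.0] pos [648.6  26.2  28.6] [ 1.80e+02 -1.00e-02  6.75e+00] q [-2. 25. 87. -0. 69. 81.]
```

```bash
python3 -m jog '[[0,0,0.005,0,0,0],[0,0,0.01,0,0,0],[0,0,0.01,0,0,0]]'; python3 -m jog '[[0.005,0,0,0,0,0],[0.01,0,0,0,0,0],[0.01,0,0,0,0,0]]'; python3 -m jog '[[0.005,0,0,0,0,0],[0.01,0,0,0,0,0],[0.01,0,0,0,0,0]]'
```

```text
time: 45.2
tool_pos: [648.6, 26.2, 26.1]
tcp_rot: [180.0, -0.0, 6.7]
ft_force: [-1.0, 0.1, 0.0]
finger_gap: 23.4
time: 45.5
tool_pos: [651.2, 26.5, 26.1]
tcp_rot: [-180.0, -0.0, 6.8]
ft_force: [-0.9, -0.6, -0.1]
finger_gap: 23.1
time: 45.8
tool_pos: [651.6, 26.6, 26.0]
tcp_rot: [-180.0, 0.3, 6.8]
ft_force: [-11.6, -0.2, 9.6]
finger_gap: 23.4
```

```bash
python3 -m jog '[[-0.005,0,0,0,0,0],[-0.005,0,0,0,0,0]]'; python3 -m jog '[[0,0,0,0,0,0],[0,0,0,0,0,0],[0,0,0,0,0,0],[0,0,0,0,0,0],[0,0,-0.05,0,0,0],[0,0,-0.15,0,0,0],[0,0,-0.3,0,0,0],[0,0,-0.45,0,0,0],[0,0,-0.45,0,0,0],[0,0,-0.45,0,0,0]]' 0.45;  python3 -c "
from h import *
snap('wrist','w29');crop('w29',200,150,440,440,2.6,'c23')"
```

```text
time: 46.0
tool_pos: [651.5, 26.6, 26.0]
tcp_rot: [-180.0, 0.1, 6.8]
ft_force: [-5.5, -1.5, 4.9]
finger_gap: 23.3
time: 47.0
tool_pos: [653.7, 26.6, 141.4]
tcp_rot: [180.0, -0.3, 6.8]
ft_force: [-0.5, 0.1, -0.8]
finger_gap: 38.4
```

```bash
python3 -c "
from h import *
plan(530,150,170,20)"
```

```text
row [-0.4282, -0.5474, -0.1233, 0.0001, -0.0003, -0.0736] pos [652.4  26.7 139.3] [ 1.7999e+02 -6.0000e-02  6.7500e+00] q [-2. 19. 82.  0. 79. 81.]
```

```bash
python3 -m jog '[[-0.1,-0.13,-0.12,0,0,0],[-0.2,-0.26,-0.12,0,0,-0.02],[-0.3,-0.4,-0.12,0,0,-0.04],[-0.428,-0.547,-0.123,0,0,-0.0736],[-0.428,-0.547,-0.123,0,0,-0.0736],[-0.428,-0.547,-0.123,0,0,-0.0736],[-0.428,-0.547,-0.123,0,0,-0.0736]]' 1; python3 -c "
from h import *
snap('wrist','w30');plan(407,265,130,37)"
```

```text
time: 47.75
tool_pos: [529.9, 149.4, 168.6]
tcp_rot: [180.0, 0.1, 20.0]
ft_force: [-0.2, -0.2, -0.5]
finger_gap: 85.4
row [-0.3057, -0.6038, 0.1552, 0.0, 0.0002, -0.0949] pos [530.3 149.1 168.8] [1.7999e+02 4.0000e-02 1.9920e+01] q [10.  2. 98. -0. 80. 80.]
```

```bash
python3 -c "
from h import *
W=load('w30');print(at(W,160,297,9,1))
crop('w30',120,260,200,330,8,'c23')"
```

```text
[409.23771617 264.89982585   9.        ]
```

```bash
python3 -c "
from h import *
W=load('w30')
an=lambda v:np.degrees(np.arctan2(v[1],v[0]))
P=[at(W,120+x/8,260+y/8,19,1)[:2] for x,y in [(180,300),(320,250),(415,405),(262,457)]]
print(np.mean(P,0),[round(an(P[i]-P[i-1])%90,1) for i in range(4)],[np.linalg.norm(P[i]-P[i-1]).round(1) for i in range(4)])
Q=[at(W,120+x/8,260+y/8,5,1)[:2] for x,y in [(195,235),(380,160),(485,365)]]
print((Q[0]+Q[2])/2,an(Q[1]-Q[0])%90,an(Q[2]-Q[1])%90)"
```

```text
[406.56368554 264.05875366] [np.float64(38.1), np.float64(40.1), np.float64(43.7), np.float64(40.8)] [np.float64(22.3), np.float64(21.6), np.float64(22.0), np.float64(23.8)]
[406.99572039 263.62262448] 41.70987947233351 39.25377406507499
```

Cap 2 at (406.8, 264), sides at about 40°.

```bash
python3 -m jog '[[-0.08,-0.15,0,0,0,-0.03],[-0.16,-0.3,0,0,0,-0.06],[-0.24,-0.46,0.05,0,0,-0.09],[-0.304,-0.6,0.15,0,0,-0.11],[-0.304,-0.6,0.15,0,0,-0.11],[-0.304,-0.6,0.15,0,0,-0.11],[-0.304,-0.6,0.15,0,0,-0.11],[-0.304,-0.6,0.15,0,0,-0.11]]'; python3 -c "
from h import *
snap('wrist','w31');crop('w31',200,180,440,440,2.7,'c23');plan(406.8,264,6,40)"
```

```text
time: 48.6
tool_pos: [408.9, 264.2, 132.7]
tcp_rot: [180.0, -0.1, 39.7]
ft_force: [-0.7, 0.1, 0.5]
finger_gap: 85.4
row [-0.0069, -0.0043, 0.5064, 0.0001, -0.0004, -0.0019] pos [408.7 264.2 132.6] [ 1.7997e+02 -7.0000e-02  3.9660e+01] q [ 27.  -6. 110.  -0.  77.  77.]
```

```bash
python3 -c "
from h import *
W=load('w31');w=lambda x,y:(200+x/2.7,180+y/2.7)
print('cap',at(W,*w(297,163),19,1),'flange c',at(W,*w(298,148),5,1));
print('hook',at(W,*w(325,465),0,1),at(W,*w(325,600),30,1)); print('plier',at(W,*w(590,590),5,1),at(W,*w(405,635),5,1))"
```

```text
cap [406.12751406 265.14662895  19.        ] flange c [406.10712469 264.9894881    5.        ]
hook [325.37297832 187.34874287   0.        ] [299.00887063 165.69284013  30.        ]
plier [343.2654592   74.88018133   5.        ] [285.64623947 115.31810414   5.        ]
```

```bash
python3 -m jog '[[-0.005,-0.009,0.15,0,0,0],[-0.005,-0.009,0.3,0,0,0],[-0.005,-0.009,0.42,0,0,0],[-0.005,-0.009,0.49,0,0,0],[-0.005,-0.009,0.5,0,0,0],[-0.005,-0.009,0.5,0,0,0],[-0.005,-0.009,0.5,0,0,0]]';  python3 -m jog '[[0,0,0,0,0,0],[0,0,0,0,0,0],[0,0,0,0,0,0],[0,0,0,0,0,0],[0,0,0,0,0,0],[0,0,0,0,0,0],[0,0,0,0,0,0]]' 0 30; python3 -c "
from h import *
snap('wrist','w32');crop('w32',200,200,440,440,3,'c23')"
```

```text
time: 49.35
tool_pos: [406.3, 266.2, 8.4]
tcp_rot: [180.0, -0.1, 39.8]
ft_force: [-0.0, -0.1, -0.1]
finger_gap: 85.6
time: 50.05
tool_pos: [405.1, 266.0, 7.2]
tcp_rot: [180.0, -0.0, 39.8]
ft_force: [-0.5, 0.6, 4.6]
finger_gap: 23.3
```

```bash
python3 -m jog '[[0,0,-0.15,0,0,0],[0,0,-0.3,0,0,0],[0,0,-0.45,0,0,0],[0,0,-0.54,0,0,0],[0,0,-0.54,0,0,0]]'; python3 -c "
from h import *
plan(540,150,142,20)"
```

```text
time: 50.6
tool_pos: [407.0, 267.0, 145.8]
tcp_rot: [179.9, -0.4, 39.8]
ft_force: [0.5, 0.1, 0.0]
finger_gap: 23.0
row [0.1092, 0.6999, 0.0169, 0.0001, -0.0022, 0.11] pos [407.  267.  145.8] [179.92  -0.38  39.8 ] q [ 27.  -7. 109.   0.  78.  77.]
```

```bash
python3 -m jog '[[0.03,0.18,0,0,0,0.03],[0.06,0.36,0,0,0,0.06],[0.09,0.54,0,0,0,0.09],[0.109,0.7,0,0,0,0.11],[0.109,0.7,0,0,0,0.11],[0.109,0.7,0,0,0,0.11],[0.109,0.7,0,0,0,0.11]]'; python3 -c "
from h import *
plan(654.6,-29.5,140,6.75)"
```

```text
time: 51.3
tool_pos: [536.4, 149.2, 140.5]
tcp_rot: [-180.0, 0.1, 20.0]
ft_force: [0.3, 0.2, 0.1]
finger_gap: 23.1
row [0.199, 0.8335, 0.0007, -0.0002, 0.0007, 0.0739] pos [536.4 149.2 140.5] [-1.7995e+02  1.3000e-01  2.0050e+01] q [10.  4. 98.  0. 78. 80.]
```

```bash
python3 -m jog '[[0.045,0.18,0,0,0,0.02],[0.09,0.36,0,0,0,0.04],[0.13,0.54,0,0,0,0.06],[0.17,0.72,0,0,0,0.0739],[0.199,0.8335,0,0,0,0.0739],[0.199,0.8335,0,0,0,0.0739],[0.199,0.8335,0,0,0,0.0739],[0.199,0.8335,0.1,0,0,0.0739],[0.199,0.8335,0.25,0,0,0.0739],[0.199,0.8335,0.25,0,0,0.0739]]'; python3 -m jog '[[0,0,0,0,0,0],[0,0,0,0,0,0]]';python3 -c "
from h import *
snap('wrist','w33');crop('w33',200,150,440,440,2.6,'c23');plan(654.6,-29.5,45,6.75)"
```

```text
time: 52.3
tool_pos: [650.5, -27.2, 73.1]
tcp_rot: [-179.8, 0.6, 6.8]
ft_force: [-1.1, 0.4, -1.6]
finger_gap: 23.0
time: 52.5
tool_pos: [656.7, -29.2, 81.7]
tcp_rot: [180.0, -0.2, 6.8]
ft_force: [-0.1, 0.0, -0.1]
finger_gap: 23.3
row [-0.0107, -0.0013, 0.1482, 0.0003, -0.0011, -0.0] pos [657.2 -29.5  82.1] [179.95  -0.2    6.75] q [-7. 22. 84.  0. 74. 76.]
```

```bash
python3 -m jog '[[-0.003,-0.001,0.05,0,0,0],[-0.003,-0.001,0.1,0,0,0],[-0.003,-0.001,0.14,0,0,0],[-0.003,-0.001,0.14,0,0,0],[-0.003,-0.001,0.14,0,0,0],[-0.003,-0.001,0.14,0,0,0]]';  python3 -c "
from h import *
snap('wrist','w34');crop('w34',200,150,440,440,2.6,'c23');plan(654.6,-29.5,28,6.75)"
```

```text
time: 53.15
tool_pos: [655.3, -30.0, 44.6]
tcp_rot: [180.0, -0.0, 6.7]
ft_force: [0.1, -0.1, 0.8]
finger_gap: 23.2
row [-0.0031, -0.0023, 0.0674, 0.0001, -0.0003, -0.0003] pos [655.4 -30.   44.9] [ 1.7999e+02 -5.0000e-02  6.6900e+00] q [-7. 25. 85. -0. 70. 76.]
```

```bash
python3 -m jog '[[-0.004,-0.004,0,0,0,0],[-0.004,-0.004,0.03,0,0,0],[-0.004,-0.004,0.06,0,0,0],[-0.004,-0.004,0.066,0,0,0],[-0.004,-0.004,0.066,0,0,0],[-0.004,-0.004,0.066,0,0,0]]'; python3 -m jog '[[0,0,0.003,0,0,0],[0.004,0,0.003,0,0,0],[0.01,0,0.003,0,0,0],[0.01,0,0.003,0,0,0]]'; python3 -m jog '[[0.005,0,0,0,0,0],[0.01,0,0,0,0,0],[0.01,0,0,0,0,0]]'
```

```text
time: 53.8
tool_pos: [653.5, -28.9, 27.3]
tcp_rot: [-180.0, 0.0, 6.7]
ft_force: [-0.7, 0.8, 0.4]
finger_gap: 23.1
time: 54.2
tool_pos: [656.2, -28.8, 27.3]
tcp_rot: [180.0, 0.0, 6.7]
ft_force: [-3.3, 0.1, 5.8]
finger_gap: 23.0
time: 54.5
tool_pos: [658.7, -28.5, 27.2]
tcp_rot: [180.0, 0.0, 6.7]
ft_force: [-3.8, -0.1, 5.5]
finger_gap: 23.1
```

```bash
python3 -m jog '[[0.004,0,0,0,0,0],[0.006,0,0,0,0,0],[0.006,0,0,0,0,0]]'
```

```text
time: 54.8
tool_pos: [659.7, -28.4, 27.2]
tcp_rot: [180.0, 0.1, 6.7]
ft_force: [-6.0, -1.4, 7.2]
finger_gap: 23.2
```

```bash
python3 -m jog '[[0.004,0,0,0,0,0],[0.006,0,0,0,0,0],[0.006,0,0,0,0,0]]'; python3 -c "
from h import *
snap('wrist','w35');crop('w35',200,150,440,440,2.6,'c23')"
```

```text
time: 55.1
tool_pos: [659.8, -28.4, 27.3]
tcp_rot: [-180.0, 0.3, 6.7]
ft_force: [-13.3, -1.7, 13.2]
finger_gap: 22.9
```

Seated against the anvil. Relax, release, rise.

```bash
python3 -m jog '[[-0.008,0,-0.002,0,0,0],[-0.008,0,-0.002,0,0,0]]'; python3 -m jog '[[0,0,0,0,0,0],[0,0,0,0,0,0],[0,0,0,0,0,0],[0,0,0,0,0,0],[0,0,-0.05,0,0,0],[0,0,-0.15,0,0,0],[0,0,-0.3,0,0,0],[0,0,-0.45,0,0,0],[0,0,-0.6,0,0,0],[0,0,-0.6,0,0,0]]' 0.45;  python3 -m jog '[[-0.2,0,-0.1,0,0,0],[-0.3,0,-0.15,0,0,0],[-0.3,0,-0.15,0,0,0],[-0.3,0,-0.15,0,0,0],[-0.3,0,-0.15,0,0,0]]' 0; python3 -c "
from h import *
snap('wrist','w36');snap('scene','sc36');snap('side','sd36');crop('w36',180,30,460,260,2.85,'c23')"
```

```text
time: 55.35
tool_pos: [659.5, -28.3, 27.3]
tcp_rot: [-180.0, 0.0, 6.7]
ft_force: [-0.7, -0.4, 0.9]
finger_gap: 22.9
time: 56.35
tool_pos: [663.8, -28.7, 186.9]
tcp_rot: [179.8, -0.7, 6.7]
ft_force: [1.2, -0.5, 0.1]
finger_gap: 38.4
time: 56.85
tool_pos: [585.8, -37.0, 215.0]
tcp_rot: [180.0, -0.0, 6.7]
ft_force: [0.1, 0.6, -0.5]
finger_gap: 0.1
```

```bash
python3 -c "
from h import *
crop('w36',215,85,365,185,5,'c23')"
python3 -c "
from h import *
W=load('w36');w=lambda x,y:(215+x/5,85+y/5)
t=np.radians(6.75);ex=np.array([np.cos(t),np.sin(t)]);ey=np.array([-np.sin(t),np.cos(t)]);o=np.array([671.6,-.4])
def pr(q,z):
  p=at(W,*w(*q),z,1)[:2];return p.round(1),((p-o)@ex).round(1),((p-o)@ey).round(1)
print('B plug',pr((525,366),39),'flange front',pr((516,280),25),'plug front',pr((525,293),39))
print('A plug',pr((182,245),39),'plug back',pr((185,320),39),'plug front',pr((182,163),39))
print('anv',pr((505,150),46),pr((170,158),46))
plan(641,-31,130,6.75)"
```

```text
B plug (array([638.7, -35.7]), np.float64(-36.9), np.float64(-31.2)) flange front (array([652.6, -32.6]), np.float64(-22.7), np.float64(-29.8)) plug front (array([651.2, -34.2]), np.float64(-24.2), np.float64(-31.2))
A plug (array([653.5,  25.1]), np.float64(-15.0), np.float64(27.4)) plug back (array([640.6,  23.4]), np.float64(-28.0), np.float64(27.3)) plug front (array([667.7,  26.5]), np.float64(-0.7), np.float64(27.1))
anv (array([675.1, -28. ]), np.float64(0.2), np.float64(-27.8)) (array([668.4,  27.4]), np.float64(0.1), np.float64(28.0))
row [0.2234, 0.0027, 0.337, -0.0001, 0.0003, -0.0002] pos [585.5 -36.9 214.3] [-1.7998e+02  6.0000e-02  6.7100e+00] q [-9.  6. 89.  0. 85. 75.]
```

```bash
python3 -m jog '[[0.12,0,0,0,0,0],[0.232,-0.01,0.1,0,0,0],[0.232,-0.01,0.25,0,0,0],[0.232,-0.01,0.4,0,0,0],[0.232,-0.01,0.5,0,0,0],[0.232,-0.01,0.5,0,0,0],[0.232,-0.01,0.5,0,0,0],[0.232,-0.01,0.5,0,0,0]]' 0.45; python3 -c "
from h import *
snap('wrist','w37');crop('w37',200,150,440,440,2.6,'c23');plan(643.3,-33.5,27,6.75)"
```

```text
time: 57.8
tool_pos: [644.3, -27.9, 92.4]
tcp_rot: [180.0, -0.2, 6.7]
ft_force: [0.3, -0.0, 0.6]
finger_gap: 38.4
row [-0.0082, 0.0211, 0.2631, 0.0003, -0.0013, -0.0003] pos [644.4 -28.   92.8] [179.95  -0.23   6.7 ] q [-7. 20. 86.  0. 74. 76.]
```

```bash
python3 -m jog '[[-0.006,0.02,0,0,0,0],[-0.006,0.02,0.05,0,0,0],[-0.006,0.02,0.12,0,0,0],[-0.006,0.02,0.14,0,0,0],[-0.006,0.02,0.14,0,0,0],[-0.006,0.02,0.14,0,0,0]]'; python3 -c "
from h import *
snap('wrist','w38');crop('w38',200,150,440,440,2.6,'c23');plan(643.3,-33.5,27,6.75)"
```

```text
time: 58.45
tool_pos: [641.4, -32.8, 54.5]
tcp_rot: [-180.0, 0.1, 6.7]
ft_force: [0.0, -0.5, 0.5]
finger_gap: 38.3
row [0.0054, 0.0031, 0.1125, 0.0, -0.0, -0.0003] pos [641.9 -32.9  55.1] [180.   -0.    6.7] q [-8. 22. 87. -0. 71. 76.]
```

```bash
python3 -m jog '[[0.006,0,0.03,0,0,0],[0.006,0,0.07,0,0,0],[0.006,0,0.1,0,0,0],[0.006,0,0.11,0,0,0],[0.006,0,0.11,0,0,0],[0.006,0,0.11,0,0,0]]';python3 -m jog '[[0,0,0,0,0,0],[0,0,0,0,0,0],[0,0,0,0,0,0],[0,0,0,0,0,0]]' 0 30;  python3 -c "
from h import *
snap('wrist','w39');crop('w39',200,150,440,440,2.6,'c23');plan(658.7,-28.5,27,6.75)"
```

```text
time: 59.1
tool_pos: [643.3, -32.8, 27.6]
tcp_rot: [180.0, -0.0, 6.7]
ft_force: [0.0, -1.0, 0.1]
finger_gap: 38.5
time: 59.5
tool_pos: [643.7, -32.7, 28.2]
tcp_rot: [180.0, -0.1, 6.7]
ft_force: [-0.1, 1.6, 3.9]
finger_gap: 23.2
row [0.0615, -0.0099, 0.0049, 0.0001, -0.0003, -0.0003] pos [643.7 -32.7  28.2] [ 1.7999e+02 -6.0000e-02  6.7000e+00] q [-7. 24. 88.  0. 68. 76.]
```

```bash
python3 -m jog '[[0.01,-0.005,0,0,0,0],[0.025,-0.01,0,0,0,0],[0.04,-0.01,0,0,0,0],[0.055,-0.01,0,0,0,0],[0.06,-0.01,0,0,0,0],[0.06,-0.01,0,0,0,0]]';python3 -m jog '[[0.005,0,0,0,0,0],[0.01,0,0,0,0,0],[0.01,0,0,0,0,0]]'; python3 -m jog '[[0.004,0,0,0,0,0],[0.008,0,0,0,0,0],[0.008,0,0,0,0,0]]'; python3 -c "
from h import *
snap('wrist','w40');crop('w40',200,150,440,440,2.6,'c23')"
```

```text
time: 60.15
tool_pos: [657.6, -28.8, 28.2]
tcp_rot: [180.0, 0.0, 6.7]
ft_force: [-4.7, -1.0, 7.4]
finger_gap: 23.3
time: 60.45
tool_pos: [660.0, -28.6, 28.2]
tcp_rot: [180.0, 0.1, 6.7]
ft_force: [-5.1, -1.2, 7.0]
finger_gap: 23.1
time: 60.75
tool_pos: [661.9, -28.3, 28.2]
tcp_rot: [180.0, 0.1, 6.7]
ft_force: [-5.8, -0.5, 8.3]
finger_gap: 22.9
```

```bash
python3 -m jog '[[0.004,0,0,0,0,0],[0.007,0,0,0,0,0],[0.007,0,0,0,0,0]]'; python3 -m jog '[[0.004,0,0,0,0,0],[0.007,0,0,0,0,0],[0.007,0,0,0,0,0]]'
```

```text
time: 61.1
tool_pos: [663.6, -28.1, 28.2]
tcp_rot: [180.0, 0.1, 6.7]
ft_force: [-5.0, -0.6, 8.2]
finger_gap: 23.0
time: 61.4
tool_pos: [665.4, -27.9, 28.2]
tcp_rot: [180.0, 0.1, 6.7]
ft_force: [-4.7, -1.0, 8.8]
finger_gap: 22.9
```

```bash
python3 -c "
from h import *
snap('wrist','w41');crop('w41',200,150,440,440,2.6,'c23');snap('side','sd41');crop('sd41',215,200,325,310,6,'c24')"
python3 -m jog '[[0.003,0,0,0,0,0],[0.005,0,0,0,0,0],[0.005,0,0,0,0,0]]'
```

```text
time: 61.8
tool_pos: [665.8, -27.9, 28.2]
tcp_rot: [180.0, 0.2, 6.7]
ft_force: [-11.1, -1.1, 12.2]
finger_gap: 23.3
```

```bash
python3 -m jog '[[-0.005,0,-0.001,0,0,0],[-0.006,0,-0.001,0,0,0]]'; python3 -m jog '[[0,0,0,0,0,0],[0,0,0,0,0,0],[0,0,0,0,0,0],[0,0,0,0,0,0],[0,0,0,0,0,0],[0,0,-0.04,0,0,0],[0,0,-0.1,0,0,0],[0,0,-0.18,0,0,0],[0,0,-0.3,0,0,0],[0,0,-0.3,0,0,0]]' 0.45; python3 -c "
from h import *
snap('wrist','w42');crop('w42',150,100,490,400,2.2,'c23')"
```

```text
time: 62.0
tool_pos: [665.6, -27.9, 28.2]
tcp_rot: [180.0, -0.0, 6.7]
ft_force: [-0.8, -1.3, 5.8]
finger_gap: 22.8
time: 63.0
tool_pos: [669.5, -28.1, 110.4]
tcp_rot: [179.9, -0.6, 6.7]
ft_force: [1.0, -0.6, 1.2]
finger_gap: 38.1
```

```bash
python3 -c "
from h import *
plan(598.6,102.5,150,-7)"
```

```text
row [-0.2153, -0.5505, -0.1703, 0.0003, -0.0025, 0.0761] pos [668.4 -27.9 108.1] [179.9   -0.43   6.7 ] q [-7. 22. 81.  0. 76. 77.]
```

```bash
python3 -m jog '[[0,0,-0.17,0,0,0],[-0.05,-0.15,-0.17,0,0,0.02],[-0.1,-0.3,-0.17,0,0,0.04],[-0.16,-0.45,-0.17,0,0,0.06],[-0.21,-0.55,-0.17,0,0,0.076],[-0.21,-0.55,-0.17,0,0,0.076],[-0.21,-0.55,-0.17,0,0,0.076],[-0.21,-0.55,-0.17,0,0,0.076]]' 0 40; python3 -c "
from h import *
plan(598.6,102.5,80,-7)
snap('wrist','w43');snap('side','sd43');snap('scene','sc43')"
```

```text
time: 63.85
tool_pos: [597.7, 102.1, 145.4]
tcp_rot: [180.0, -0.0, -7.0]
ft_force: [0.4, -0.5, -0.2]
finger_gap: -0.2
row [0.0033, -0.0021, 0.2615, 0.0001, -0.0001, 0.0001] pos [597.7 102.1 145.4] [ 1.7998e+02 -2.0000e-02 -6.9800e+00] q [  5.  12.  90.  -0.  79. 102.]
```

```bash
python3 -m jog '[[0.003,0,0.1,0,0,0],[0.003,0,0.2,0,0,0],[0.003,0,0.26,0,0,0],[0.003,0,0.26,0,0,0],[0.003,0,0.26,0,0,0]]'; cat > lev.py <<'E'
from h import *
import sys
P=np.array([559.7,-13.5])
s=r.sense();R=Ro.from_euler('xyz',s['tcp_rot'],degrees=True)
for th in map(float,sys.argv[1:]):
    a=np.radians(96.75+th);u=np.array([np.cos(a),np.sin(a)]);t=np.array([-u[1],u[0]])
    p=np.r_[P+120*u-24*t,80]
    T=Ro.from_euler('xyz',[180,0,6.75+th],degrees=True)
    print(th,np.r_[R.inv().apply(p-s['tool_pos'])/250,(R.inv()*T).as_rotvec()/np.pi].round(3).tolist())
print(s['tool_pos'],s['tcp_rot'],s['ft_force'])
E
python3 lev.py -14 -7 0 8 16 24
```

```text
time: 64.5
tool_pos: [598.2, 102.4, 80.5]
tcp_rot: [180.0, 0.0, -7.0]
ft_force: [-0.5, 1.0, -1.2]
finger_gap: -0.1
-14.0 [0.002, -0.0, 0.002, 0.0, 0.0, 0.001]
-7.0 [-0.058, -0.009, 0.002, 0.0, 0.0, -0.038]
0.0 [-0.117, -0.01, 0.002, 0.0, 0.0, -0.076]
8.0 [-0.185, -0.002, 0.002, -0.0, 0.0, -0.121]
16.0 [-0.251, 0.015, 0.002, -0.0, 0.0, -0.165]
24.0 [-0.314, 0.041, 0.002, -0.0, 0.0, -0.21]
[598.24591585 102.44104831  80.53203076] [ 1.79997486e+02  1.93402730e-02 -7.00616544e+00] [-0.45596577  1.04310204 -1.15564831]
```

```bash
python3 -m jog '[[-0.03,-0.005,0,0,0,-0.02],[-0.058,-0.009,0,0,0,-0.038],[-0.09,-0.01,0,0,0,-0.057],[-0.117,-0.01,0,0,0,-0.076],[-0.15,-0.006,0,0,0,-0.1],[-0.185,-0.002,0,0,0,-0.121],[-0.185,-0.002,0,0,0,-0.121]]'; python3 -c "
from h import *
snap('side','sd44');crop('sd44',220,180,340,300,5,'c24')"; python3 lev.py 16 24 32 40 48
```

```text
time: 65.2
tool_pos: [553.3, 109.2, 82.4]
tcp_rot: [180.0, -0.2, 14.9]
ft_force: [2.6, 2.7, -0.3]
finger_gap: -0.2
16.0 [-0.074, -0.008, 0.009, 0.0, -0.001, -0.045]
24.0 [-0.142, -0.007, 0.009, 0.0, -0.001, -0.089]
32.0 [-0.21, 0.003, 0.009, 0.0, -0.001, -0.133]
40.0 [-0.275, 0.023, 0.009, 0.0, -0.001, -0.178]
48.0 [-0.337, 0.052, 0.008, 0.001, -0.001, -0.222]
[553.75696908 109.22502323  82.40610476] [179.98399226  -0.22054652  14.72482789] [1.94251631 2.21816964 1.00594627]
```

```bash
python3 -m jog '[[-0.037,-0.004,0.008,0,0,-0.022],[-0.074,-0.008,0.008,0,0,-0.045],[-0.108,-0.008,0.008,0,0,-0.067],[-0.142,-0.007,0.008,0,0,-0.089],[-0.176,-0.002,0.008,0,0,-0.11],[-0.21,0.003,0.008,0,0,-0.133],[-0.245,0.013,0.008,0,0,-0.155],[-0.275,0.023,0.008,0,0,-0.178],[-0.275,0.023,0.008,0,0,-0.178]]'; python3 -c "
from h import *
snap('side','sd45');crop('sd45',220,180,340,300,5,'c24')"; python3 lev.py 48 54 58 62 65
```

```text
time: 66.15
tool_pos: [488.4, 86.6, 80.0]
tcp_rot: [180.0, -0.2, 46.8]
ft_force: [1.2, 6.6, 0.4]
finger_gap: 0.1
48.0 [-0.069, -0.007, -0.0, 0.0, -0.001, -0.045]
54.0 [-0.12, -0.007, -0.001, 0.0, -0.001, -0.078]
58.0 [-0.154, -0.004, -0.001, 0.0, -0.001, -0.1]
62.0 [-0.188, 0.001, -0.001, 0.0, -0.001, -0.122]
65.0 [-0.213, 0.006, -0.001, 0.0, -0.001, -0.139]
[488.60486154  86.75660678  79.9581661 ] [179.96217467  -0.20826103  46.73434414] [1.1224318  7.06069659 1.53928476]
```

```bash
python3 -m jog '[[-0.035,-0.004,0,0,0,-0.022],[-0.069,-0.007,0,0,0,-0.045],[-0.095,-0.007,0,0,0,-0.062],[-0.12,-0.007,0,0,0,-0.078],[-0.154,-0.004,0,0,0,-0.1],[-0.17,-0.002,0,0,0,-0.11],[-0.188,0.001,0,0,0,-0.122],[-0.188,0.001,0,0,0,-0.122]]'; python3 lev.py 62 64 66 68
```

```text
time: 67.0
tool_pos: [456.2, 52.5, 79.8]
tcp_rot: [180.0, -0.2, 68.7]
ft_force: [-2.0, 9.2, 3.2]
finger_gap: -0.4
62.0 [0.0, 0.002, -0.001, 0.0, -0.001, -0.0]
64.0 [-0.017, -0.001, -0.001, 0.0, -0.001, -0.011]
66.0 [-0.034, -0.004, -0.001, 0.0, -0.001, -0.022]
68.0 [-0.051, -0.006, -0.001, 0.0, -0.001, -0.033]
[456.1517379   52.49694194  79.78800387] [179.96860567  -0.18291962  68.73142421] [-2.01543035  9.17406911  3.21040911]
```

```bash
python3 -m jog '[[-0.017,-0.001,0,0,0,-0.011],[-0.026,-0.002,0,0,0,-0.017],[-0.026,-0.002,0,0,0,-0.017]]'; python3 -m jog '[[-0.008,-0.001,0,0,0,-0.006],[-0.008,-0.001,0,0,0,-0.006]]';  python3 -m jog '[[-0.008,-0.001,0,0,0,-0.006],[-0.008,-0.001,0,0,0,-0.006]]'
```

```text
time: 67.3
tool_pos: [453.2, 46.8, 79.7]
tcp_rot: [180.0, -0.2, 71.8]
ft_force: [-2.2, 10.2, 3.8]
finger_gap: -0.4
time: 67.5
tool_pos: [452.3, 45.1, 79.6]
tcp_rot: [-180.0, -0.2, 72.8]
ft_force: [-2.7, 10.6, 3.8]
finger_gap: 0.1
time: 67.7
tool_pos: [451.7, 44.2, 79.7]
tcp_rot: [180.0, -0.3, 73.9]
ft_force: [-1.7, 15.9, 3.7]
finger_gap: 0.1
```

```bash
python3 -m jog '[[-0.006,0,0,0,0,0],[-0.006,0,0,0,0,0],[-0.006,0,0,0,0,0]]'; python3 -c "
from h import *
snap('side','sd46');crop('sd46',220,160,360,300,5,'c24');snap('wrist','w46')"
```

```text
time: 68.0
tool_pos: [451.5, 43.7, 79.7]
tcp_rot: [180.0, -0.4, 73.9]
ft_force: [-0.9, 20.6, 3.4]
finger_gap: 0.1
```

```bash
python3 lev.py 60 52 44 36 28 20 12 4 -4
```

```text
60.0 [0.055, 0.015, -0.001, -0.0, -0.002, 0.04]
52.0 [0.118, 0.041, -0.0, -0.0, -0.002, 0.084]
44.0 [0.177, 0.076, 0.0, -0.0, -0.002, 0.129]
36.0 [0.23, 0.118, 0.0, -0.001, -0.002, 0.173]
28.0 [0.278, 0.168, 0.001, -0.001, -0.002, 0.218]
20.0 [0.317, 0.223, 0.001, -0.001, -0.002, 0.262]
12.0 [0.349, 0.284, 0.001, -0.001, -0.002, 0.306]
4.0 [0.372, 0.348, 0.001, -0.001, -0.002, 0.351]
-4.0 [0.385, 0.415, 0.001, -0.001, -0.002, 0.395]
[451.49419545  43.74167808  79.7150144 ] [179.99028077  -0.37633112  73.90599423] [-0.82064312 19.89012264  2.39639621]
```

```bash
python3 -m jog '[[0.055,0.015,0,0,0,0.04],[0.118,0.041,0,0,0,0.084],[0.177,0.076,0,0,0,0.129],[0.23,0.118,0,0,0,0.173],[0.278,0.168,0,0,0,0.218],[0.317,0.223,0,0,0,0.262],[0.349,0.284,0,0,0,0.306],[0.372,0.348,0,0,0,0.351],[0.385,0.415,0,0,0,0.395],[0.385,0.415,0,0,0,0.395]]'; python3 lev.py -12 -20
```

```text
time: 69.1
tool_pos: [579.1, 103.9, 79.4]
tcp_rot: [180.0, -0.1, 2.6]
ft_force: [-0.7, -0.9, -0.0]
finger_gap: -0.1
-12.0 [0.062, 0.003, -0.002, 0.0, -0.001, 0.044]
-20.0 [0.125, 0.03, -0.002, -0.0, -0.001, 0.088]
[579.11386419 103.94864862  79.40069625] [ 1.79988589e+02 -1.44404793e-01  2.62905731e+00] [-0.73198253 -0.92952306 -0.02324856]
```

```bash
python3 -m jog '[[0.05,0,0,0,0,0],[0.06,0,-0.1,0,0,0],[0.06,0,-0.25,0,0,0],[0.06,0,-0.4,0,0,0],[0.06,0.2,-0.4,0,0,-0.02],[-0.05,0.4,-0.4,0,0,-0.02],[-0.1,0.45,-0.4,0,0,-0.023],[-0.1,0.45,-0.4,0,0,-0.023],[-0.1,0.45,-0.4,0,0,-0.023],[-0.1,0.45,-0.4,0,0,-0.023]]' ; python3 -c "
from h import *
snap('wrist','w47');snap('side','sd47');snap('scene','sc47');crop('w47',150,30,480,280,2.4,'c24')"
```

```text
time: 70.1
tool_pos: [557.7, -8.6, 178.6]
tcp_rot: [-180.0, -0.0, 7.1]
ft_force: [-0.7, 0.4, -0.8]
finger_gap: 0.0
```

```bash
python3 -c "
from h import *
crop('w47',255,50,395,135,5.5,'c24')"
python3 -c "
from h import *
W=load('w47');w=lambda x,y:(255+x/5.5,50+y/5.5)
t=np.radians(6.75);ex=np.array([np.cos(t),np.sin(t)]);ey=np.array([-np.sin(t),np.cos(t)]);o=np.array([671.6,-.4])
def pr(q,z):
  p=at(W,*w(*q),z,1)[:2];return p.round(1),((p-o)@ex).round(1),((p-o)@ey).round(1)
for n,q,z in [('anvA',(157,170),46),('anvB',(578,175),46),('A ff',(165,190),25),('A fb',(165,388),25),('A plug',(163,280),39),('B ff',(560,193),25),('B fb',(560,393),25),('B plug',(573,283),39)]: print(n,pr(q,z))
plan(653.4,25.6,120,6.75)"
```

```text
anvA (array([668.8,  27.6]), np.float64(0.5), np.float64(28.1))
anvB (array([675.3, -27.7]), np.float64(0.5), np.float64(-27.5))
A ff (array([668.1,  28.1]), np.float64(-0.1), np.float64(28.7))
A fb (array([639.4,  24.7]), np.float64(-29.0), np.float64(28.7))
A plug (array([654.3,  25.6]), np.float64(-14.1), np.float64(27.8))
B ff (array([674.9, -27.6]), np.float64(0.1), np.float64(-27.4))
B fb (array([645.9, -31.5]), np.float64(-29.2), np.float64(-27.8))
B plug (array([661.1, -29.7]), np.float64(-13.9), np.float64(-27.8))
row [0.3971, -0.0873, 0.233, -0.0001, 0.0, 0.0023] pos [557.6  -8.4 178.3] [-179.99    0.      7.16] q [-6.  3. 96.  0. 81. 77.]
```

```bash
python3 -m jog '[[0.1,-0.02,0,0,0,0],[0.2,-0.05,0,0,0,0],[0.3,-0.07,0,0,0,0],[0.388,-0.09,0.05,0,0,0.002],[0.388,-0.09,0.2,0,0,0.002],[0.388,-0.09,0.4,0,0,0.002],[0.388,-0.09,0.45,0,0,0.002],[0.388,-0.09,0.45,0,0,0.002],[0.388,-0.09,0.45,0,0,0.002]]' 0.45; python3 -c "
from h import *
snap('wrist','w48');crop('w48',200,150,440,440,2.6,'c23');plan(651.6,26.3,27,6.75)"
```

```text
time: 71.15
tool_pos: [652.0, 25.1, 67.8]
tcp_rot: [180.0, -0.1, 6.7]
ft_force: [0.1, 0.0, 0.9]
finger_gap: 38.6
row [-0.0051, -0.0059, 0.1678, 0.0002, -0.0013, -0.0002] pos [652.9  25.   69. ] [179.96  -0.24   6.71] q [-2. 22. 85.  0. 72. 81.]
```

```bash
python3 -m jog '[[-0.004,-0.006,0.05,0,0,0],[-0.004,-0.006,0.1,0,0,0],[-0.004,-0.006,0.15,0,0,0],[-0.004,-0.006,0.162,0,0,0],[-0.004,-0.006,0.162,0,0,0],[-0.004,-0.006,0.162,0,0,0]]';python3 -m jog '[[0,0,0,0,0,0],[0,0,0,0,0,0],[0,0,0,0,0,0],[0,0,0,0,0,0],[0,0,-0.03,0,0,0],[0,0,-0.1,0,0,0],[0,0,-0.25,0,0,0],[0,0,-0.4,0,0,0],[0,0,-0.5,0,0,0],[0,0,-0.5,0,0,0]]' 0 35; python3 -c "
from h import *
snap('wrist','w49');plan(560,-110,150,0)"
```

```text
time: 71.8
tool_pos: [649.6, 26.2, 25.0]
tcp_rot: [-180.0, 0.0, 6.7]
ft_force: [-0.0, -0.0, -0.1]
finger_gap: 38.4
time: 72.8
tool_pos: [653.3, 26.1, 158.2]
tcp_rot: [179.9, -0.6, 6.7]
ft_force: [0.9, 0.2, -0.1]
finger_gap: 22.7
row [-0.4291, 0.4981, 0.0182, 0.0002, -0.0023, 0.0372] pos [652.   26.2 155.2] [179.94  -0.4    6.7 ] q [-2. 18. 82.  0. 80. 81.]
```

```bash
python3 -m jog '[[-0.08,0.1,0,0,0,0],[-0.17,0.2,0,0,0,0],[-0.26,0.3,0,0,0,0],[-0.35,0.4,0,0,0,0],[-0.43,0.5,0,0,0,0],[-0.43,0.5,0,0,0,0],[-0.43,0.5,0,0,0,0]]'; python3 -c "
from h import *
plan(484,-229,120,8)"
```

```text
time: 73.55
tool_pos: [556.8, -110.7, 149.8]
tcp_rot: [-180.0, 0.0, 6.6]
ft_force: [-0.6, -0.2, -0.3]
finger_gap: 23.1
row [-0.3437, 0.4367, 0.1192, -0.0002, 0.0003, -0.0078] pos [ 556.8 -110.7  149.8] [-1.7996e+02  5.0000e-02  6.6000e+00] q [-16.   6.  96.   0.  79.  67.]
```

```bash
python3 -m jog '[[-0.08,0.1,0,0,0,0],[-0.17,0.2,0,0,0,0],[-0.26,0.3,0,0,0,0],[-0.34,0.436,0,0,0,-0.008],[-0.34,0.436,0.1,0,0,-0.008],[-0.34,0.436,0.12,0,0,-0.008],[-0.34,0.436,0.12,0,0,-0.008]]'; python3 -c "
from h import *
snap('wrist','w50');snap('scene','sc50');crop('sc50',230,250,390,410,4,'c24');plan(484,-229,18,8)"
```

```text
time: 74.25
tool_pos: [485.2, -227.0, 118.7]
tcp_rot: [-179.8, 0.1, 8.2]
ft_force: [-0.1, -0.0, -0.8]
finger_gap: 23.0
row [-0.0105, 0.0044, 0.4105, -0.0001, 0.0, 0.0013] pos [ 486.4 -227.6  120.6] [-179.98    0.      8.23] q [-31.   2. 102.   0.  75.  51.]
```

```bash
python3 -c "
from h import *
W=load('w50')
for n,u,v,z in [('farL',223,208,55),('farR',408,208,55),('Ltop',235,330,55),('Rtop',404,330,55)]: print(n,at(W,u,v,z,1).round(1))
"
```

```text
farL [ 512.5 -169.4   55. ]
farR [ 527.8 -276.1   55. ]
Ltop [ 430.9 -181.7   55. ]
Rtop [ 446.8 -292.8   55. ]
```

```bash
python3 -m jog '[[-0.036,0.003,0,0,0,0],[-0.036,0.003,0.1,0,0,0],[-0.036,0.003,0.2,0,0,0],[-0.036,0.003,0.3,0,0,0],[-0.036,0.003,0.38,0,0,0],[-0.036,0.003,0.4,0,0,0],[-0.036,0.003,0.4,0,0,0],[-0.036,0.003,0.4,0,0,0]]';  python3 -m jog '[[0,0,0.01,0,0,0],[0,0,0.015,0,0,0],[0,0,0.015,0,0,0]]'
```

```text
time: 75.15
tool_pos: [477.9, -231.1, 21.8]
tcp_rot: [179.9, -0.1, 8.2]
ft_force: [-0.3, -0.3, -0.5]
finger_gap: 22.8
time: 75.45
tool_pos: [477.2, -230.8, 16.9]
tcp_rot: [180.0, -0.0, 8.1]
ft_force: [-0.0, 0.2, -0.9]
finger_gap: 23.2
```

```bash
python3 -m jog '[[0,0,0.01,0,0,0],[0,0,0.016,0,0,0],[0,0,0.016,0,0,0]]'; python3 -m jog '[[0,0,0,0,0,0],[0,0,0,0,0,0],[0,0,0,0,0,0],[0,0,0,0,0,0],[0,0,-0.05,0,0,0],[0,0,-0.15,0,0,0],[0,0,-0.3,0,0,0],[0,0,-0.45,0,0,0],[0,0,-0.55,0,0,0],[0,0,-0.55,0,0,0]]' 0.45; python3 -c "
from h import *
plan(560,-110,165,7);snap('scene','sc51');crop('sc51',230,250,390,410,4,'c24');snap('wrist','w51')"
```

```text
time: 75.75
tool_pos: [476.7, -230.5, 12.1]
tcp_rot: [-180.0, 0.0, 8.1]
ft_force: [-0.6, -0.3, 0.7]
finger_gap: 23.1
time: 76.75
tool_pos: [479.8, -232.3, 156.4]
tcp_rot: [179.7, -0.4, 8.1]
ft_force: [1.2, 0.9, 0.5]
finger_gap: 38.7
row [0.3871, -0.4387, -0.0344, 0.0019, -0.0023, 0.0063] pos [ 479.8 -232.3  156.4] [179.66  -0.41   8.14] q [-31.  -1. 102.  -0.  78.  51.]
```

Cap A lies in the box. Now cap B.

```bash
python3 -m jog '[[0.08,-0.1,-0.03,0,0,0],[0.17,-0.2,-0.03,0,0,0],[0.25,-0.3,-0.03,0,0,0],[0.33,-0.38,-0.03,0,0,0],[0.387,-0.438,-0.03,0,0,0.006],[0.387,-0.438,-0.03,0,0,0.006],[0.387,-0.438,-0.03,0,0,0.006]]'; python3 -c "
from h import *
plan(658.2,-29.3,75,6.75);snap('wrist','w52')"
```

```text
time: 77.55
tool_pos: [556.3, -108.2, 156.1]
tcp_rot: [-180.0, 0.1, 7.1]
ft_force: [-0.8, 0.2, 1.2]
finger_gap: 38.5
row [0.4444, -0.2622, 0.3235, -0.0002, 0.0008, 0.0022] pos [ 556.3 -108.2  156.1] [-1.7996e+02  1.5000e-01  7.1400e+00] q [-16.   5.  96.  -0.  79.  67.]
```

```bash
python3 -m jog '[[0.12,-0.07,0,0,0,0],[0.25,-0.14,0,0,0,0],[0.36,-0.2,0,0,0,0],[0.444,-0.262,0.05,0,0,0.002],[0.444,-0.262,0.2,0,0,0.002],[0.444,-0.262,0.32,0,0,0.002],[0.444,-0.262,0.32,0,0,0.002],[0.444,-0.262,0.32,0,0,0.002],[0.444,-0.262,0.32,0,0,0.002]]'; python3 -c "
from h import *
plan(658.2,-29.3,27,6.75);snap('wrist','w53');crop('w53',200,150,440,440,2.6,'c23')"
```

```text
time: 78.5
tool_pos: [660.6, -30.8, 80.0]
tcp_rot: [180.0, -0.2, 6.6]
ft_force: [-0.2, -0.0, 0.4]
finger_gap: 38.5
row [-0.0095, -0.0073, 0.2121, 0.0003, -0.001, -0.0006] pos [660.6 -30.8  80. ] [179.95  -0.18   6.65] q [-7. 23. 83. -0. 74. 76.]
```

```bash
python3 -m jog '[[-0.006,-0.008,0.05,0,0,0],[-0.006,-0.008,0.1,0,0,0],[-0.006,-0.008,0.17,0,0,0],[-0.006,-0.008,0.205,0,0,0],[-0.006,-0.008,0.205,0,0,0],[-0.006,-0.008,0.205,0,0,0]]';python3 -m jog '[[0,0,0,0,0,0],[0,0,0,0,0,0],[0,0,0,0,0,0],[0,0,0,0,0,0],[0,0,-0.03,0,0,0],[0,0,-0.1,0,0,0],[0,0,-0.25,0,0,0],[0,0,-0.4,0,0,0],[0,0,-0.5,0,0,0],[0,0,-0.5,0,0,0]]' 0 35; python3 -c "
from h import *
snap('wrist','w54');plan(560,-110,150,7)"
```

```text
time: 79.15
tool_pos: [657.1, -28.0, 25.1]
tcp_rot: [-180.0, 0.1, 6.7]
ft_force: [0.1, 0.5, -0.1]
finger_gap: 38.7
time: 80.15
tool_pos: [661.4, -28.5, 159.6]
tcp_rot: [179.8, -0.6, 6.7]
ft_force: [0.6, 1.1, -0.1]
finger_gap: 23.1
row [-0.4359, 0.2775, 0.0234, 0.0006, -0.0024, -0.0017] pos [660.1 -28.4 156.5] [179.89  -0.43   6.7 ] q [-7. 19. 80. -0. 81. 76.]
```

```bash
python3 -m jog '[[-0.1,0.07,0,0,0,0],[-0.2,0.13,0,0,0,0],[-0.3,0.19,0,0,0,0],[-0.38,0.25,0,0,0,0],[-0.436,0.278,0,0,0,0],[-0.436,0.278,0,0,0,0],[-0.436,0.278,0,0,0,0]]'; python3 -c "
from h import *
plan(411,-238.5,120,8)"
```

```text
time: 80.9
tool_pos: [557.4, -109.7, 151.1]
tcp_rot: [-180.0, 0.0, 6.7]
ft_force: [-0.6, 0.2, -0.1]
finger_gap: 22.9
row [-0.6413, 0.444, 0.1242, -0.0001, 0.0001, -0.0075] pos [ 557.4 -109.7  151.1] [-1.7998e+02  1.0000e-02  6.6600e+00] q [-16.   6.  96.   0.  79.  67.]
```

```bash
python3 -m jog '[[-0.12,0.09,0,0,0,0],[-0.25,0.18,0,0,0,0],[-0.38,0.27,0,0,0,0],[-0.5,0.36,0,0,0,-0.008],[-0.6,0.44,0.03,0,0,-0.008],[-0.641,0.444,0.12,0,0,-0.008],[-0.641,0.444,0.12,0,0,-0.008],[-0.641,0.444,0.12,0,0,-0.008],[-0.641,0.444,0.12,0,0,-0.008]]'; python3 -c "
from h import *
plan(411,-238.5,13,8);snap('wrist','w55')"
```

```text
time: 81.8
tool_pos: [412.7, -238.5, 122.4]
tcp_rot: [180.0, -0.1, 8.2]
ft_force: [0.0, 0.4, 0.2]
finger_gap: 22.8
row [-0.0073, -0.0011, 0.4374, 0.0002, -0.0004, 0.0012] pos [ 412.7 -238.5  122.4] [ 1.7996e+02 -7.0000e-02  8.2100e+00] q [-36.  -7. 112.   0.  76.  46.]
```

```bash
python3 -c "
from h import *
W=load('w55')
for n,u,v in [('nL',237,327),('nR',400,325),('fL',217,80),('fR',409,78)]: print(n,at(W,u,v,55,1).round(1))"; python3 -m jog '[[0.01,0,0.1,0,0,0],[0.01,0,0.2,0,0,0],[0.01,0,0.3,0,0,0],[0.01,0,0.4,0,0,0],[0.01,0,0.41,0,0,0],[0.01,0,0.41,0,0,0]]'
```

```text
nL [ 359.2 -194.1   55. ]
nR [ 376.1 -302.    55. ]
fL [ 513.6 -168.8   55. ]
fR [ 530.  -275.9   55. ]
time: 82.45
tool_pos: [414.1, -238.0, 19.1]
tcp_rot: [-180.0, 0.0, 8.2]
ft_force: [-0.6, 0.3, -0.3]
finger_gap: 23.3
```

```bash
python3 -m jog '[[0,0,0.015,0,0,0],[0,0,0.028,0,0,0],[0,0,0.028,0,0,0]]'
```

```text
time: 82.75
tool_pos: [414.2, -238.6, 12.3]
tcp_rot: [180.0, -0.0, 8.1]
ft_force: [0.2, -0.4, -0.3]
finger_gap: 22.9
```

```bash
python3 -m jog '[[0,0,0,0,0,0],[0,0,0,0,0,0],[0,0,0,0,0,0],[0,0,0,0,0,0],[0,0,-0.05,0,0,0],[0,0,-0.15,0,0,0],[0,0,-0.3,0,0,0],[0,0,-0.45,0,0,0],[0,0,-0.7,0,0,0],[0,0,-0.8,0,0,0]]' 0.45
python3 - <<'E'
from h import *
for c,f in(("wrist","w60"),("scene","sc60"),("side","sd60")): snap(c,"pics/%s.png"%f) 
E
ls -t pics | head -5; sed -n 1,25p h.py
```

```text
time: 83.75
tool_pos: [414.1, -238.6, 216.0]
tcp_rot: [179.9, -0.1, 8.1]
ft_force: [0.7, 0.1, 0.5]
finger_gap: 38.2
w55.npz
w55.png
w54.npz
w54.png
c23.png
import numpy as np, cv2, json
from bench import r
def snap(n,f):
    d=r.snapshot(n); cv2.imwrite('pics/'+f+'.png',d['pixels'][:,:,::-1]); np.savez('pics/'+f+'.npz',K=d['intrinsics'],E=d['extrinsics'],p=d['pixels']); return d
def load(f):
    return np.load('pics/'+f+'.npz')
def ray(d,u,v,wrist=False):
    K=np.array(d['K']);E=np.array(d['E'])
    x=(u-K[0,2])/K[0,0];y=(v-K[1,2])/K[1,1]
    if wrist:
        t=np.hypot(x,y); s=np.sin(t)/t if t>1e-9 else 1
        c=np.array([x*s,y*s,np.cos(t)])
    else: c=np.array([x,y,1.])
    return E[:3,3],E[:3,:3]@c
def at(d,u,v,z,wrist=False):
    o,k=ray(d,u,v,wrist); return o+k*(z-o[2])/k[2]
def proj(d,P,wrist=False):
    K=np.array(d['K']);E=np.array(d['E'])
    c=E[:3,:3].T@(np.array(P,float)-E[:3,3])
    if wrist:
        n=np.hypot(c[0],c[1]); t=np.arctan2(n,c[2]); x,y=(c[0]/n*t,c[1]/n*t) if n>1e-9 else (0,0)
    else: x,y=c[0]/c[2],c[1]/c[2]
    return K[0,0]*x+K[0,2],K[1,1]*y+K[1,2]

[... 337 characters left out ...]
[:,:,::-1]); np.savez('pics/'+f+'.npz',K=d['intrinsics'],E=d['extrinsics'],p=d['pixels']); return d
                                                                          ~~~~~~~~^^^^^^^^^^^^^^^^^^^^^^^^^^^^^^^^^^^^^^^^^^^^^^^^^^^^^^^^^^^^^^^^^^^^
    _savez(file, args, kwds, False, allow_pickle=allow_pickle)
    ~~~~~~^^^^^^^^^^^^^^^^^^^^^^^^^^^^^^^^^^^^^^^^^^^^^^^^^^^^
    zipf = zipfile_factory(file, mode="w", compression=compression)
    return zipfile.ZipFile(file, *args, **kwargs)
           ~~~~~~~~~~~~~~~^^^^^^^^^^^^^^^^^^^^^^^
    self.fp = io.open(file, filemode)
              ~~~~~~~^^^^^^^^^^^^^^^^
FileNotFoundError: [Errno 2] No such file or directory: 'pics/pics/w60.png.npz'
```

```bash
python3 - <<'E'
from h import *
for c,f in(("wrist","w60"),("scene","sc60"),("side","sd60")): snap(c,f) 
E
```

```text
(no output)
```

View pics/w60.png

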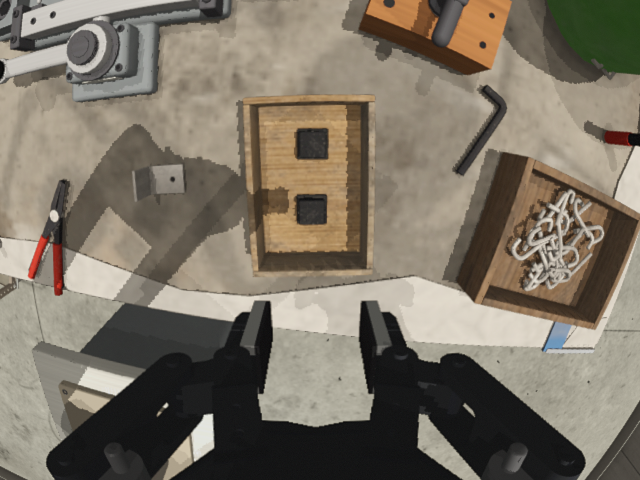

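View pics/sc60.png

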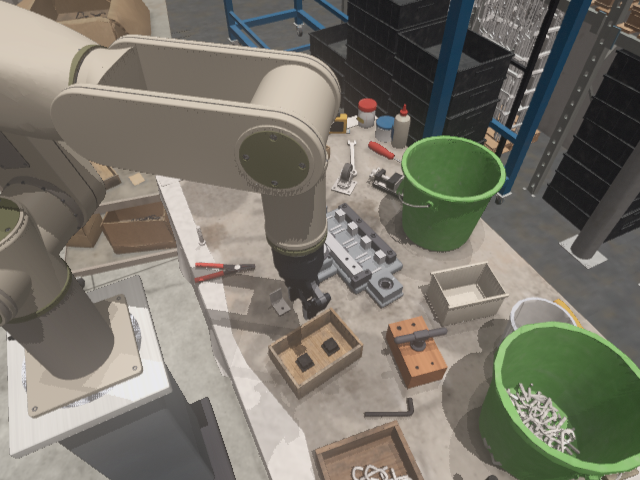

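View pics/sd60.png

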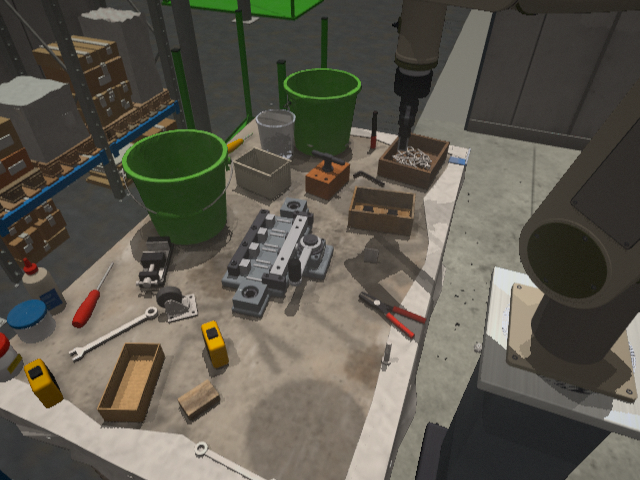

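The wrist view shows both caps flat in the box, at (312,143) and (311,210), with the press stations empty. The key stands upright in its block (side view, 326,160). Another open wooden box shows at (130,380) in the side view, so I'll check its size and the lever before handing in.

```bash
python3 - <<'E'
from h import *
d=load('sd60')
crop('sd60',80,200,340,430,3,'c60')
for P in [(128,345),(165,346),(147,423),(98,411)]: print(at(d,*P,55).round())
E
ls -tr pics | grep -E '^sd|side' | head
```

```text
[757. 358.  55.]
[694. 335.  55.]
[634. 465.  55.]
[719. 477.  55.]
side0.png
side0.npz
sd5.png
sd5.npz
sd6.png
sd6.npz
sd7.png
sd7.npz
sd9.png
sd9.npz
```

View pics/c60.png

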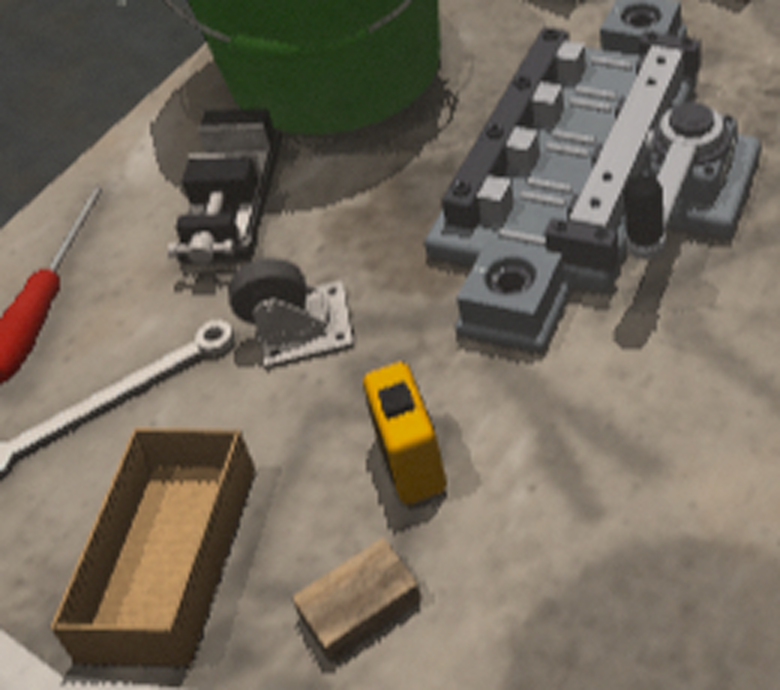

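The crop shows the lever at rest, parallel to the row, and the stations empty. The other box is about 70–85 × 130 mm, so the caps are in the right one (about 157 × 109 mm). Handing in.

```bash
python3 - <<'E'
from h import *
a=load('side0')['p'];b=load('sd60')['p']
D=np.abs(a.astype(int)-b).sum(2)
for n,(x0,y0,x1,y1) in dict(tape=(200,318,232,370),block=(175,378,222,422),bracket=(360,244,385,266),hexk=(352,168,386,190)).items(): print(n,D[y0:y1,x0:x1].mean().round(1))
print(r.sense()['ft_force'],r.sense()['time']); print(r.hand_in())
E
```

```text
tape 23.7
block 15.5
bracket 72.5
hexk 13.1
[ 0.28596783  0.04497023 -0.76336604] 83.95
the job is handed in; nothing more can be done
None
```

```bash
python3 - <<'E'
import cv2,numpy as np
a=cv2.imread('pics/side0.png')[220:300,320:420];b=cv2.imread('pics/sd60.png')[220:300,320:420]
cv2.imwrite('pics/c61.png',cv2.resize(np.hstack([a,b]),None,fx=4,fy=4))
E
```

```text
(no output)
```

View pics/c61.png

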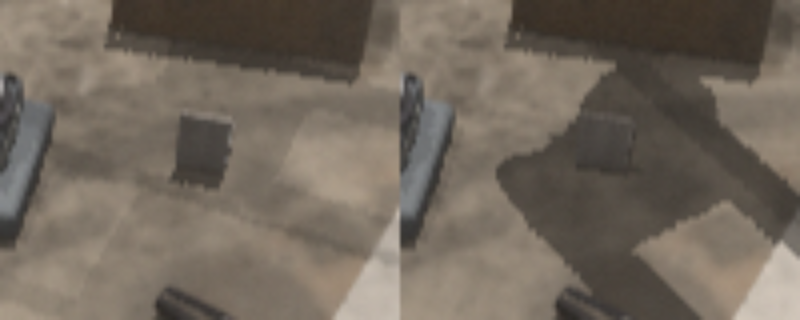

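I handed the job in at about 84 s of the 210 s. My last checks all agreed, but the hand-in reports no verdict.

**What I did**
- **Screw:** I tightened the left screw, which was the slack one, to its stop with the T-handle key. The first try ended about 20° short because the screw turned back with the key, so I tightened it again and drew the key out without turning it. The key went back in its stand.
- **Caps and lever:** Only two caps were present, and I seated both against the anvil. One was then found knocked about 20 mm back, so I re-seated it before swinging the lever. The lever went to its stop (the force rose sharply there) and came back.
- **Box:** I put both stamped caps in the wooden box.

**Last checks**
- **Caps:** both lie flat in the box, which measures about 157 × 109 mm. The other empty wooden box is clearly smaller. All the stations are empty.
- **Key and lever:** the key is upright in its stand and the lever is at rest.
- **Screws:** the white lines met on both screws when I last looked closely, after the tightening; I did not repeat that close look at the very end.
- **Other things on the bench:** the tape measure, wood block and small hex key look unchanged from the first picture. The bracket area differed more, but the enlarged picture, which I viewed only after handing in, showed that this was the arm's shadow and that the bracket is in the same place.
- **Robot:** it is clear of everything, with wrist force below 1 N.

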